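# Hang wet sample carriers in the drying station

## Task

Dry the wet sample tins: shut the air gate (blue knob on top of the hood) fully, draw the hook carriage fully out to the left by its red grip, and hang every wire carrier that stands on the worktop by the middle of its bail on a hook of its own. Then slide the loaded carriage fully home under the hood so that all carriers hang still, and last of all open the air gate to the green mark, keeping it shut until then. Leave the bottles alone.

Things in the scene. Friction and masses are not known exactly. Their poses are not given: they have to be found in the camera images.
- dryer: drying station fixed near the back: at the right a white bay with a hood (underside z = 0.240, top 0.293, left edge at its y = -0.085, front at its x = -0.094), open to front and left; from it a level rail (top z = 0.200) runs left to a post at its y = 0.34. Origin on the worktop below the rail; x to the back, y left along the rail, z up (as the world's axes but for 2 degrees)
- carriage (a joint): the hook carriage, a dark steel plate that slides along the rail and carries three hooks. Value in m: 0 = home, at its right stop, all hooks under the hood; 0.30 = fully drawn out, at its left stop, all hooks clear of the hood; grows to the left (y of the station). Slides with about 2.5 N of friction and stays where it is left
- carriage_grip (a point): point in the upright red grip at the left end of the carriage, on a flat arm whose top is at z = 0.207: a block 16 mm wide along the rail, 34 mm deep, its top at z = 0.249; the point is 13 mm below its top, in the middle. It moves with the carriage
- airgate (a joint): the air gate on top of the hood, a sliding shutter over the intake slots. Value in m: 0 = shut (right stop), 0.10 = fully open (left stop), 0.075 = its knob level with the green mark; grows to the left (y of the station). Friction about 1.5 N, stays where it is left
- airgate_grip (a point): point in the middle of the air gate's blue knob, a block 14 mm wide along its travel, 34 mm deep, standing 35 mm above the hood's top (its top at z = 0.3285, the point at z = 0.314). It moves with the gate
- air_mark (a point): where airgate_grip stands when the gate is set to the green mark (a short green bar painted on the hood's top in front of the shutter; the thin black bars are other settings)
- hook_1 (a point): seat of hook 1 of 3 (1 at the left, nearest the red grip; 100 mm apart): top of the hook's bar at its lowest point, z = 0.188. The hook is an 8 mm round steel bar that stands out towards the front (-x of the station); the carriage plate is 41 mm behind the seat, the hook's end 32 mm in front of it, turned up to 28 mm above it. Moves with the carriage
- hook_2 (a point): seat of hook 2 of 3 (1 at the left, nearest the red grip; 100 mm apart): top of the hook's bar at its lowest point, z = 0.188. The hook is an 8 mm round steel bar that stands out towards the front (-x of the station); the carriage plate is 41 mm behind the seat, the hook's end 32 mm in front of it, turned up to 28 mm above it. Moves with the carriage
- hook_3 (a point): seat of hook 3 of 3 (1 at the left, nearest the red grip; 100 mm apart): top of the hook's bar at its lowest point, z = 0.188. The hook is an 8 mm round steel bar that stands out towards the front (-x of the station); the carriage plate is 41 mm behind the seat, the hook's end 32 mm in front of it, turned up to 28 mm above it. Moves with the carriage
- carrier_a: wire carrier a, absent in some starts: steel base 77 mm across, closed silver tin fixed in it, stiff upright wire bail 92 mm wide over it; 0.23 kg. Origin at the centre of its underside, z up, y along the bail; alike both ways round. The bail's 8 mm top bar (centre line 108 mm up) is straight from 8 to 34 mm either side of a small upward kink in its middle. Stands on the worktop
- carrier_a_bail (a point): underside of the kink in the middle of carrier a's bail, 108.5 mm above its underside; the kink sits on a hook: this point meets the seat and the underside hangs at z = 0.08
- carrier_b: wire carrier b, absent in some starts: steel base 77 mm across, closed silver tin fixed in it, stiff upright wire bail 92 mm wide over it; 0.23 kg. Origin at the centre of its underside, z up, y along the bail; alike both ways round. The bail's 8 mm top bar (centre line 108 mm up) is straight from 8 to 34 mm either side of a small upward kink in its middle. Stands on the worktop
- carrier_b_bail (a point): underside of the kink in the middle of carrier b's bail, 108.5 mm above its underside; the kink sits on a hook: this point meets the seat and the underside hangs at z = 0.08
- carrier_c: wire carrier c, absent in some starts: steel base 77 mm across, closed silver tin fixed in it, stiff upright wire bail 92 mm wide over it; 0.23 kg. Origin at the centre of its underside, z up, y along the bail; alike both ways round. The bail's 8 mm top bar (centre line 108 mm up) is straight from 8 to 34 mm either side of a small upward kink in its middle. Stands on the worktop
- carrier_c_bail (a point): underside of the kink in the middle of carrier c's bail, 108.5 mm above its underside; the kink sits on a hook: this point meets the seat and the underside hangs at z = 0.08
- wash_bottle: white squeeze bottle with a red spout, 204 mm high, standing at the back left; origin under its middle; leave alone
- reagent_bottle: brown bottle with a black cap, 60 mm across, 118 mm high, standing at the right; origin under its middle; leave alone

How it is judged:
By the outcome, as a careful person would: the job done as asked, in the order asked, and still so for the second after the job is handed in, with the robot touching nothing.
Of carrier_a, carrier_b, carrier_c only 2 to 3 are there at a start; the rules pass over those that are not, and their reading is None.
At some moment in a run one of carrier_a, carrier_b, carrier_c may be knocked a few centimetres aside while the robot is not near it.
It also fails if it takes over 210 s, if anything falls off the work surface, if the arm or the gripper's body presses on something with over 40 N, if the wrist force passes 120 N, or if a joint passes its speed limit or range.

## Robot

A 7-joint arm with a two-finger parallel gripper is mounted at the origin on a cart in front of the work surface, level with it; the furniture and walls round the work are solid. World frame = base frame: x ahead of the robot, y to its left, z up, the work surface at z = 0. Lengths are in m, angles in rad, forces in N, time in s.
With the tool pointing down it reaches from about 0.35 to 0.775 m from the base axis. Payload 3.1 kg.
Tool frame: the origin (TCP) lies midway between the tips of the shut fingers; the grasp point (between the pads) lies 19 mm behind it; z points along the fingers, y is the direction in which the jaws open and shut (so a half turn about z gives the same grasp; the last joint's range is limited). The gripper opens to 85 mm and grips with 20 to 120 N. Pads are 22 mm wide; open, the fingers measure 114 mm over their backs; the gripper's body (76 mm by 85 mm) begins 54 mm behind the grasp point. The pads swing forward as they close: fully open they stand 13 mm farther back than shut.
Start: joints at [1.177, 0.311, 0.014, 1.512, -0.004, 1.319, -0.027], TCP at [0.19, -0.516, 0.231] pointing down, gripper open.
Joint ranges: [-2.7, 2.7], [-0.3, 1.91], [-1.27, 1.3], [0.12, 2.57], [-1.44, 4.58], [0.2, 2.03], [-3.05, 3.05]. Speed limits (rad/s): [2.79, 2.79, 3.14, 3.14, 3.14, 3.14, 3.14].

## Interface

Orientations are given as a 3x3 rotation matrix whose columns are the frame's x, y, z axes.
In Python, from station import r, vision gives the robot as it stands.
- The arm moves only by the shell command python3 -m handwheel 'ROWS' [OPENING] [FORCE]. ROWS is text: rows parted by semicolons, each of 6 numbers parted by spaces: the shift along the tool's x, y, z in cm, then the turn, a rotation vector about the tool's x, y, z in rad. A call has 1 to 8 rows; each row is the pose to reach, as a shift and turn from the pose measured when the call began, along the tool's axes at that moment; what a row does not reach only later rows make up. A row lasts 1/12 s, in which the tool goes at most 41.7 mm and 7.16 degrees, less where a joint would pass 70% of its speed; a pose out of reach is approached as far as the arm can. A call with a gripper value outside its range is refused whole. OPENING is the opening, from 0 (shut) to 1 (fully open), set as the call begins (- or left out, the last holds). The fingers move at their own pace and stop on an object; FORCE is the grip in N (left out, the last holds). Time passes only in rows, so rows that repeat a pose let the fingers close. It gives the time, the measured TCP pose, the force and the opening at its end, in the units of the state.
- r.state(): the state, without advancing time (a new reading comes with each control period).
- vision.snapshot(name): name is "scene" or "top" or "wrist"; returns a dict with "img" (480x640x3 uint8, red, green, blue), "vfov" (degrees; the focal length in pixels is half the picture's height over the tangent of half this angle, whatever the lens; pixels are square), "cx", "cy" (the principal point, pixels), "k1" (the pictures are not rectified: a ray, as slopes to the right and down, at radius r is drawn at 1 + k1 r^2 times it, then the intrinsics apply), "view" (4x4, takes a point from world to camera coordinates). Camera axes: x right, y up, looking along -z (the intrinsics and any distortion apply to the point x, -y, -z); pixel columns grow to the right and rows downward; lengths in m; the calibration is good to about 2 mm. A picture is of the moment at which its call begins. There is no depth.
- r.finish_job(): hands the job in, once; it reports no verdict.
The state is a dict: "time": time; "qpos": joint angles; "joint_vel": joint speeds; "joint_efforts": joint torques, N m; "position": TCP position; "tool_rot": TCP orientation; "force": force on the tool from outside, world axes, zero at the start; "torque": the same for the moment, N m; "grip_width": opening from 0.0 (shut) to 1.0 (fully open).
Only numpy, scipy, OpenCV 4.12 (cv2) and the standard library are available. Lean on these libraries where they do the work, as an engineer would, in place of code of your own. Each camera call takes 0.05 s, during which the arm holds its last target.

## Working session

There is one attempt and no reset: what is moved stays moved. The work goes in short steps, Python scripts to look and compute and a shell command to move; the robot and the scene stay as the last step left them, time stands still between calls to the robot, and variables do not carry over. Pictures are saved under pics/ and viewed, and the job is handed in when it is done.

```bash
ls; mkdir -p pics
python3 - <<'E'
from station import r, vision
import cv2
s=r.state();print({k:(s[k]) for k in ['time','position','tool_rot','force','grip_width']})
for n in ['scene','top','wrist']:
    d=vision.snapshot(n); cv2.imwrite(f'pics/{n}0.png',d['img'][:,:,::-1]); print(n,d['vfov'],d['cx'],d['cy'],d['k1'],d['view'])
E
```

```text
pics
{'time': 0.0, 'position': array([ 0.18927701, -0.51562937,  0.23022888]), 'tool_rot': array([[ 9.38745155e-01,  3.44611019e-01, -8.82818288e-04],
       [ 3.44612139e-01, -9.38742678e-01,  2.15808911e-03],
       [-8.50379183e-05, -2.33012559e-03, -9.99997282e-01]]), 'force': array([0.29252343, 0.43701755, 0.25406379]), 'grip_width': 1.0037195758205757}
scene 46.09030577691044 320.66419167067016 234.30239413599253 -0.1354239352468491 [[ 0.66970342 -0.742609   -0.00540316 -0.38913574]
 [ 0.50175387  0.44710641  0.74049909 -0.40315156]
 [-0.54748551 -0.49862584  0.67203564 -1.79571287]
 [ 0.          0.          0.          1.        ]]
top 53.37538392755673 316.15116380631673 242.93509186210264 -0.11879360032612347 [[ 0.01580044 -0.99965332  0.02106127 -0.04997193]
 [ 0.9929996   0.01815428  0.11671425 -0.55322762]
 [-0.11705614  0.0190697   0.9929422  -1.39138936]
 [ 0.          0.          0.          1.        ]]
wrist 65.25944927035817 320.7443236672857 236.67091934208776 -0.013978973376764405 [[ 0.34377597 -0.93904758 -0.00278062 -0.54963197]
 [ 0.90367899  0.33163004 -0.27089813  0.03337486]
 [ 0.25530837  0.09061548  0.962604   -0.378869  ]
 [ 0.          0.          0.          1.        ]]
```

View pics/scene0.png

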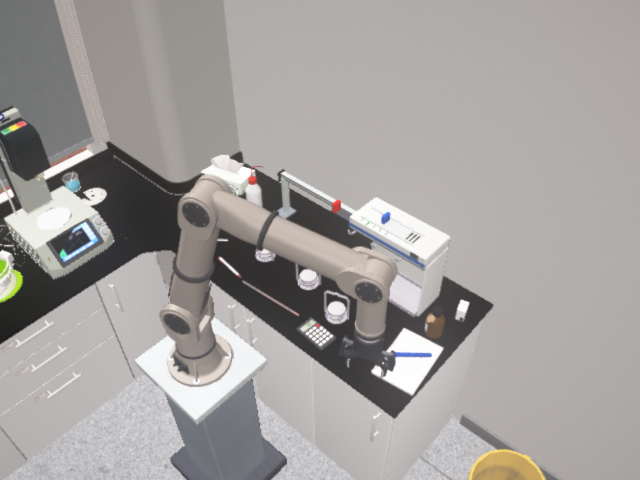

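View pics/top0.png

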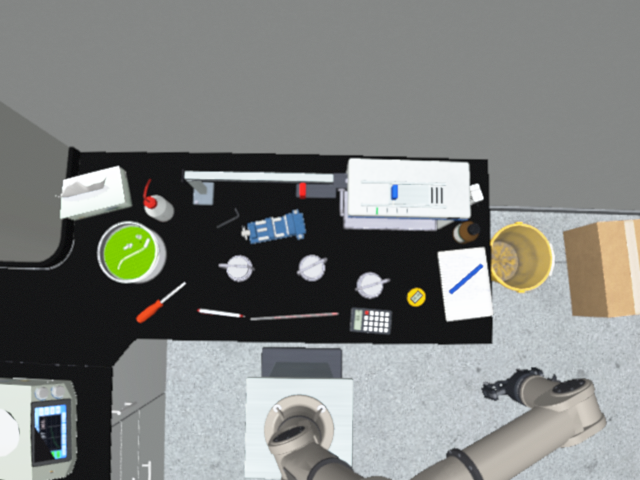

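```bash
cat > h.py <<'E'
import numpy as np, cv2
from station import r, vision
def snap(n,save=None):
    d=vision.snapshot(n)
    if save: cv2.imwrite(f'pics/{save}.png',d['img'][:,:,::-1])
    return d
def K(d):
    f=240/np.tan(np.radians(d['vfov']/2)); return np.array([[f,0,d['cx']],[0,f,d['cy']],[0,0,1.]]),np.array([d['k1'],0,0,0.])
def ray(d,u,v):
    k,D=K(d); p=cv2.undistortPoints(np.array([[[u,v]]],float),k,D)[0,0]
    V=np.array(d['view']);R=V[:3,:3];t=V[:3,3]
    return -R.T@t, R.T@np.array([p[0],-p[1],-1])
def onz(d,u,v,z):
    o,w=ray(d,u,v); return o+w*(z-o[2])/w[2]
def proj(d,P):
    k,D=K(d);V=np.array(d['view']);c=V[:3,:3]@np.array(P)+V[:3,3]
    return cv2.projectPoints(np.array([[c[0],-c[1],-c[2]]]),np.zeros(3),np.zeros(3),k,D)[0][0,0]
def mask(d,kind):
    h=cv2.cvtColor(d['img'],cv2.COLOR_RGB2HSV);H,S,Vv=[h[...,i].astype(int) for i in range(3)]
    if kind=='red': return ((H<8)|(H>172))&(S>150)&(Vv>80)
    if kind=='blue': return (H>100)&(H<125)&(S>150)&(Vv>80)
    if kind=='green': return (H>45)&(H<85)&(S>90)&(Vv>60)
def blobs(m,amin=6):
    n,l,s,c=cv2.connectedComponentsWithStats(m.astype(np.uint8))
    return [(c[i].round(1).tolist(),s[i].tolist()) for i in range(1,n) if s[i,4]>=amin]
def crop(d,x0,y0,x1,y1,k,name):
    cv2.imwrite(f'pics/{name}.png',cv2.resize(d['img'][y0:y1,x0:x1,::-1],None,fx=k,fy=k,interpolation=cv2.INTER_CUBIC))
E
python3 - <<'E'
from h import *
d=snap('top');
crop(d,170,150,490,340,2.5,'t1')
for k in ['red','blue','green']: print(k,blobs(mask(d,k)))
e=snap('scene');crop(e,230,160,470,360,3.3,'s1')
for k in ['red','blue','green']: print(k,blobs(mask(e,k)))
E
```

```text
red [([147.5, 197.2], [142, 179, 14, 29, 182]), ([302.4, 190.4], [300, 183, 6, 16, 94]), ([148.4, 311.5], [136, 299, 27, 24, 266]), ([366.3, 312.0], [365, 311, 3, 3, 7])]
blue [([394.0, 191.6], [392, 185, 5, 14, 67]), ([295.5, 218.5], [294, 216, 4, 7, 11]), ([299.7, 223.2], [299, 222, 3, 4, 6]), ([296.9, 230.6], [296, 229, 3, 4, 8]), ([465.3, 278.8], [450, 265, 32, 28, 131]), ([63.5, 407.5], [61, 405, 5, 7, 26]), ([63.0, 456.5], [61, 456, 5, 2, 10])]
green [([376.5, 210.7], [376, 208, 2, 6, 11]), ([52.7, 453.7], [51, 451, 4, 7, 21]), ([57.6, 453.8], [56, 451, 4, 7, 24])]
red [([252.3, 179.9], [249, 177, 7, 7, 39]), ([336.1, 205.7], [333, 200, 7, 13, 69])]
blue [([385.5, 215.0], [383, 213, 6, 5, 16]), ([403.5, 354.0], [397, 354, 14, 1, 14])]
green [([6.0, 130.4], [3, 129, 7, 4, 22]), ([62.5, 253.0], [60, 249, 6, 8, 26])]
```

View pics/t1.png

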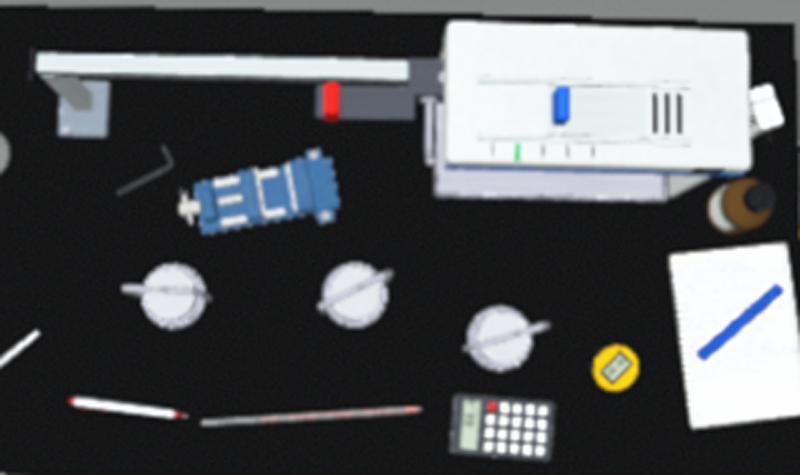

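View pics/s1.png

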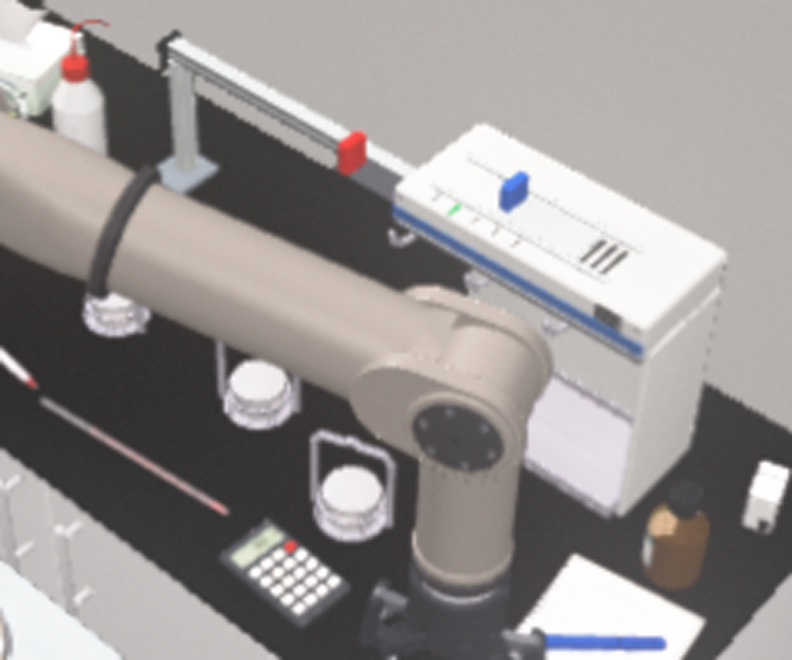

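Run:
```python
from h import *
np.set_printoptions(precision=4,suppress=True)
d=snap('top');e=snap('scene')
# t1: px=170+x/2.5
T=lambda x,y:(169.8+x/2.5,149.8+y/2.5)
print('rail L',onz(d,*T(36,52),.2),onz(d,*T(36,73),.2),'R',onz(d,*T(408,60),.2),onz(d,*T(408,80),.2))
print('hood top front L/R',onz(d,*T(446,164),.293),onz(d,*T(750,169),.293), 'back',onz(d,*T(448,20),.293),onz(d,*T(748,32),.293))
print('red',onz(d,302.4,190.4,.247),'knob',onz(d,394,191.6,.327),'green',onz(d,376.5,210.7,.293))
def tri(a,b):
    o1,w1=ray(d,*a);o2,w2=ray(e,*b)
    A=np.stack([w1,-w2],1);x=np.linalg.lstsq(A,o2-o1,rcond=None)[0]
    p,q=o1+w1*x[0],o2+w2*x[1];return (p+q)/2,np.linalg.norm(p-q)
print('tri red',tri((302.4,190.4),(336.1,205.7)),'knob',tri((394,191.6),(385.5,215)))
print('bail ends z=.108')
for n,a,b in [('a?',(123,289),(208,296)),('b?',(320,306),(392,274)),('c?',(466,348),(548,325))]:
    A=onz(d,*T(*a),.108);B=onz(d,*T(*b),.108);print(n,A,B,(A+B)/2,np.linalg.norm(A-B),np.degrees(np.arctan2((B-A)[1],(B-A)[0])))
for c in [(173,296),(354,295),(501,339)]: print('tin',onz(d,*T(*c),.06))
```

```text
rail L [0.7241 0.3215 0.2   ] [0.7008 0.3201 0.2   ] R [ 0.7221 -0.0796  0.2   ] [ 0.7    -0.0799  0.2   ]
hood top front L/R [ 0.5929 -0.1132  0.293 ] [ 0.5946 -0.4186  0.293 ] back [ 0.7393 -0.1143  0.293 ] [ 0.7361 -0.421   0.293 ]
red [0.6639 0.001  0.247 ] knob [ 0.6475 -0.2208  0.327 ] green [ 0.6061 -0.1832  0.293 ]
tri red (array([0.6677, 0.0016, 0.2288]), np.float64(0.001170081989121665)) knob (array([ 0.6493, -0.2223,  0.3227]), np.float64(0.002043499532781357))
bail ends z=.108
a? [0.4766 0.2331 0.108 ] [0.4705 0.137  0.108 ] [0.4735 0.1851 0.108 ] 0.09627378296777143 -93.591344271309
b? [0.4616 0.0111 0.108 ] [ 0.499  -0.0693  0.108 ] [ 0.4803 -0.0291  0.108 ] 0.08860545497049234 -65.01274130808996
c? [ 0.4172 -0.1534  0.108 ] [ 0.4443 -0.2461  0.108 ] [ 0.4307 -0.1998  0.108 ] 0.09652164662913598 -73.68142747690877
tin [0.4727 0.1832 0.06  ]
tin [ 0.4777 -0.0273  0.06  ]
tin [ 0.4293 -0.1993  0.06  ]
```

```bash
cat >> h.py <<'E'
from scipy.spatial.transform import Rotation as Ro
def Rt(psi):
    c,s=np.cos(psi),np.sin(psi); return np.array([[c,s,0],[s,-c,0],[0,0,-1.]])
def go(*targets):
    """targets: (x,y,z,yaw deg of tool x) -> rows from the present pose"""
    s=r.state();p,R=s['position'],s['tool_rot']
    print('t',round(s['time'],2),'pos',np.round(p,4),'yaw',round(np.degrees(np.arctan2(R[1,0],R[0,0])),2),'F',np.round(s['force'],1),'g',round(s['grip_width'],3))
    for t in targets:
        dd=R.T@(np.array(t[:3])-p)*100; rv=Ro.from_matrix(R.T@Rt(np.radians(t[3]))).as_rotvec()
        print(t,'row:',np.round(dd,2),np.round(rv,3))
E
python3 - <<'E'
from h import *
go((.189,-.516,.42,20),(.45,-.35,.42,0),(.649,-.2215,.42,0),(.649,-.2215,.36,0))
E
```

```text
t 0.35 pos [ 0.1895 -0.5162  0.231 ] yaw 20.16 F [-0.3 -0.2  0.4] g 1.002
(0.189, -0.516, 0.42, 20) row: [ -0.04  -0.04 -18.9 ] [-0.001  0.     0.003]
(0.45, -0.35, 0.42, 0) row: [ 30.18  -6.63 -18.89] [-0.001  0.     0.352]
(0.649, -0.2215, 0.42, 0) row: [ 53.29 -11.84 -18.89] [-0.001  0.     0.352]
(0.649, -0.2215, 0.36, 0) row: [ 53.29 -11.83 -12.89] [-0.001  0.     0.352]
```

```bash
python3 -m handwheel '0 0 -4 0 0 0; 0 0 -8 0 0 0; 0 0 -12 0 0 0; 0 0 -16 0 0 0.1; 3 -0.7 -18.5 0 0 0.2; 7 -1.6 -18.9 0 0 0.3; 11 -2.5 -18.9 0 0 0.352; 15 -3.3 -18.9 0 0 0.352' 0.7 40
python3 - <<'E'
from h import *
go((.649,-.2215,.42,0),(.649,-.2215,.36,0))
E
```

```text
time: 1.02
position: [0.3201, -0.4329, 0.4213]
tool_rot: [[1.0, -0.003, 0.001], [-0.003, -1.0, -0.002], [0.001, 0.002, -1.0]]
force: [1.2, -1.0, 0.0]
grip_width: 0.701
t 1.02 pos [ 0.3201 -0.4329  0.4213] yaw -0.2 F [ 1.2 -1.   0. ] g 0.701
(0.649, -0.2215, 0.42, 0) row: [ 32.81 -21.26   0.14] [ 0.002 -0.001 -0.003]
(0.649, -0.2215, 0.36, 0) row: [ 32.8  -21.27   6.14] [ 0.002 -0.001 -0.003]
```

Then check with the wrist camera above the knob.

```bash
python3 -m handwheel '3.3 -2.1 0 0 0 0; 6.6 -4.2 0 0 0 0; 9.9 -6.3 0 0 0 0; 13.2 -8.4 0 0 0 0; 16.5 -10.6 0 0 0 0; 19.8 -12.7 0 0 0 0; 23.1 -14.9 0 0 0 0; 26.4 -17 0 0 0 0'
python3 -m handwheel '3.3 -2.1 0 0 0 0; 6.4 -4.2 0 0 0 0; 6.4 -4.2 2 0 0 0;6.4 -4.2 2 0 0 0'
python3 - <<'E'
from h import *
np.set_printoptions(precision=4,suppress=True)
go((.649,-.2215,.304,0))
d=snap('wrist','w1')
print('blue',[b for b in blobs(mask(d,'blue'),40)],'green',blobs(mask(d,'green'),20))
for b in blobs(mask(d,'blue'),40): print(onz(d,*b[0],.3285))
for b in blobs(mask(d,'green'),20): print(onz(d,*b[0],.293))
E
```

```text
time: 1.68
position: [0.586, -0.2625, 0.4217]
tool_rot: [[1.0, -0.003, 0.002], [-0.003, -1.0, -0.002], [0.002, 0.002, -1.0]]
force: [-0.0, -1.0, 0.8]
grip_width: 0.698
time: 2.02
position: [0.6518, -0.2177, 0.3899]
tool_rot: [[1.0, 0.002, -0.016], [0.002, -1.0, 0.005], [-0.016, -0.005, -1.0]]
force: [-0.2, -0.2, -2.5]
grip_width: 0.7
t 2.02 pos [ 0.6518 -0.2177  0.3899] yaw 0.11 F [-0.2 -0.2 -2.5] g 0.7
(0.649, -0.2215, 0.304, 0) row: [-0.14  0.42  8.59] [-0.005  0.016  0.002]
blue [([333.6, 250.9], [322, 219, 24, 65, 1427]), ([489.6, 322.6], [469, 311, 47, 28, 421])] green [([274.2, 299.1], [270, 287, 10, 25, 199])]
[ 0.6555 -0.2251  0.3285]
[ 0.61   -0.32    0.3285]
[ 0.6078 -0.1851  0.293 ]
```

View pics/w1.png

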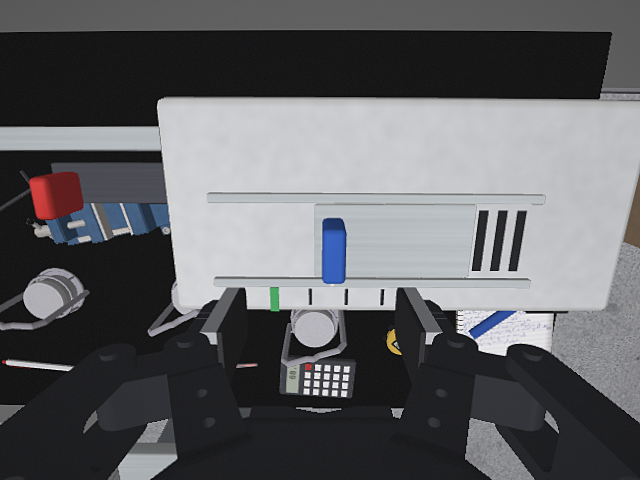

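```bash
python3 -m handwheel '-0.15 0.5 4 -0.005 0.016 0; -0.15 0.5 7 -0.005 0.016 0; -0.15 0.5 9 -0.005 0.016 0; -0.15 0.5 9 -0.005 0.016 0' 0.7
python3 -m handwheel '0 0 0 0 0 0;0 0 0 0 0 0;0 0 0 0 0 0;0 0 0 0 0 0;0 0 0 0 0 0;0 0 0 0 0 0' 0 20
python3 - <<'E'
from h import *
go((.649,-.2605,.30,0))
E
```

```text
time: 2.4
position: [0.6437, -0.2254, 0.3022]
tool_rot: [[1.0, -0.004, -0.003], [-0.004, -1.0, -0.002], [-0.003, 0.002, -1.0]]
force: [0.6, 0.6, -1.0]
grip_width: 0.699
time: 2.9
position: [0.6448, -0.2259, 0.3058]
tool_rot: [[1.0, -0.004, 0.003], [-0.004, -1.0, -0.004], [0.003, 0.004, -1.0]]
force: [-0.8, -0.1, 7.1]
grip_width: 0.16
t 2.9 pos [ 0.6448 -0.2259  0.3058] yaw -0.23 F [-0.8 -0.1  7.1] g 0.16
(0.649, -0.2605, 0.3, 0) row: [0.43 3.46 0.59] [ 0.004 -0.003 -0.004]
```

```bash
python3 -m handwheel '0 0.8 -0.2 0 0 0;0 1.6 -0.2 0 0 0;0 2.4 -0.2 0 0 0;0 3 -0.2 0 0 0;0 3.4 -0.2 0 0 0;0 3.6 -0.2 0 0 0;0 3.7 -0.2 0 0 0;0 3.7 -0.2 0 0 0'
python3 -m handwheel '0 0 0 0 0 0;0 0.2 0 0 0 0;0 0.3 0 0 0 0;0 0.3 0 0 0 0'
python3 - <<'E'
from h import *
np.set_printoptions(precision=4,suppress=True)
d=snap('top');crop(d,330,150,490,250,5,'t2')
for b in blobs(mask(d,'blue'),20): print(b,onz(d,*b[0],.327))
E
```

```text
time: 3.57
position: [0.6447, -0.26, 0.306]
tool_rot: [[1.0, -0.001, -0.0], [-0.001, -1.0, 0.002], [-0.0, -0.002, -1.0]]
force: [0.8, 5.7, -10.3]
grip_width: 0.157
time: 3.9
position: [0.6447, -0.2599, 0.3059]
tool_rot: [[1.0, 0.002, -0.001], [0.002, -1.0, 0.007], [-0.001, -0.007, -1.0]]
force: [-1.1, 6.8, -7.0]
grip_width: 0.162
([296.5, 220.5], [294, 216, 8, 9, 34]) [0.5721 0.0126 0.327 ]
([465.3, 278.8], [450, 265, 32, 28, 131]) [ 0.4396 -0.3924  0.327 ]
([63.5, 407.5], [61, 405, 5, 7, 26]) [0.1165 0.5566 0.327 ]
```

View pics/t2.png

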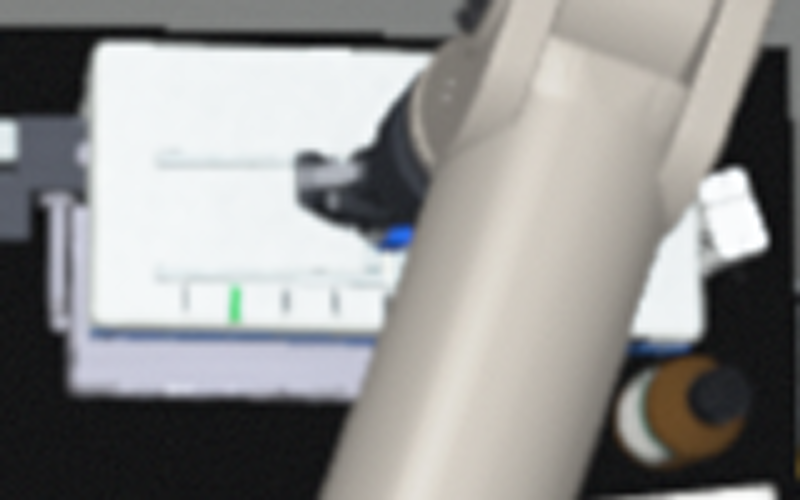

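```bash
python3 -m handwheel '0 -0.1 0 0 0 0;0 -0.1 0 0 0 0;0 -0.1 -0.5 0 0 0;0 -0.1 -3 0 0 0;0 -0.1 -7 0 0 0;0 -0.1 -8 0 0 0' 0.5
python3 - <<'E'
from h import *
np.set_printoptions(precision=4,suppress=True)
go((.668,.001,.38,0),(.668,.001,.32,0))
d=snap('wrist','w2')
for b in blobs(mask(d,'blue'),40): print(b,onz(d,*b[0],.3285))
for b in blobs(mask(d,'green'),20): print(b,onz(d,*b[0],.293))
E
```

```text
time: 4.45
position: [0.645, -0.2613, 0.3936]
tool_rot: [[1.0, -0.001, 0.009], [-0.001, -1.0, 0.001], [0.009, -0.001, -1.0]]
force: [0.2, -0.1, 2.7]
grip_width: 0.503
t 4.45 pos [ 0.645  -0.2613  0.3936] yaw -0.04 F [ 0.2 -0.1  2.7] g 0.503
(0.668, 0.001, 0.38, 0) row: [  2.27 -26.23   1.41] [-0.001 -0.009 -0.001]
(0.668, 0.001, 0.32, 0) row: [  2.22 -26.22   7.41] [-0.001 -0.009 -0.001]
([318.4, 242.7], [308, 211, 23, 63, 1319]) [ 0.6539 -0.2602  0.3285]
([464.9, 321.0], [441, 306, 52, 34, 506]) [ 0.6039 -0.3498  0.3285]
([212.0, 291.6], [208, 280, 10, 24, 194]) [ 0.6081 -0.1852  0.293 ]
```

View pics/w2.png

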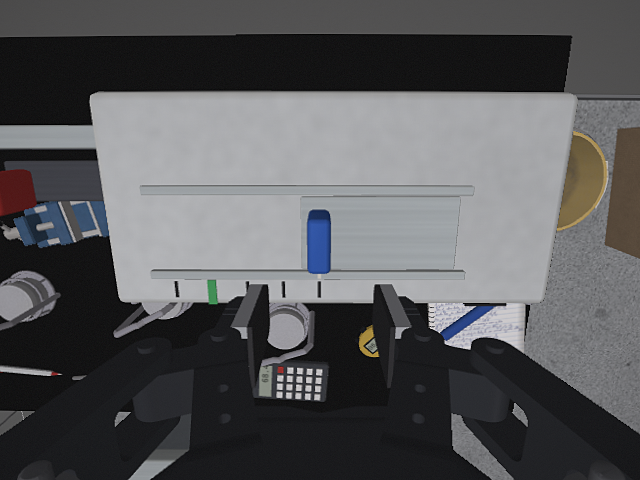

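```bash
python3 -m handwheel '0.5 -4 0 0 -0.009 0;1 -8 0 0 -0.009 0;1.5 -12 0 0 -0.009 0;2 -16 0 0 -0.009 0;2.2 -20 0 0 -0.009 0;2.2 -24 1 0 -0.009 0; 2.2 -26.2 1.4 0 -0.009 0;2.2 -26.2 3 0 -0.009 0'
python3 - <<'E'
from h import *
np.set_printoptions(precision=4,suppress=True)
d=snap('wrist','w3')
go((.668,.001,.224,0))
for b in blobs(mask(d,'red'),40): print(b,onz(d,*b[0],.249))
E
```

```text
time: 5.17
position: [0.6691, 0.0087, 0.3683]
tool_rot: [[1.0, 0.01, 0.011], [0.01, -1.0, 0.006], [0.011, -0.006, -1.0]]
force: [-0.6, 1.1, 0.1]
grip_width: 0.499
t 5.22 pos [0.6677 0.0042 0.3633] yaw 0.29 F [-0.4 -0.1 -2.6] g 0.5
(0.668, 0.001, 0.224, 0) row: [ 0.    0.34 13.93] [-0.001 -0.002  0.005]
([333.2, 228.2], [323, 202, 22, 53, 1094]) [0.6735 0.0001 0.249 ]
([36.2, 393.8], [15, 373, 47, 40, 752]) [0.5293 0.2444 0.249 ]
```

View pics/w3.png

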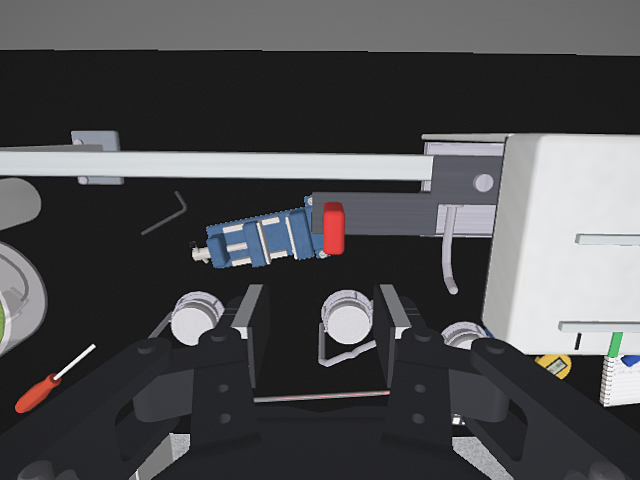

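```bash
python3 -m handwheel '0.1 0.35 4 0 0 0;0.1 0.35 8 0 0 0;0.1 0.35 12 0 0 0;0.1 0.35 13.6 0 0 0;0.1 0.35 13.6 0 0 0'
python3 -m handwheel '0 0 0 0 0 0;0 0 0 0 0 0;0 0 0 0 0 0;0 0 0 0 0 0;0 0 0 0 0 0' 0 30
python3 - <<'E'
from h import *
go((.669,.20,.226,0))
E
```

```text
time: 5.63
position: [0.6661, -0.0022, 0.2222]
tool_rot: [[1.0, 0.002, -0.008], [0.002, -1.0, -0.002], [-0.008, 0.002, -1.0]]
force: [-0.2, -0.3, -0.6]
grip_width: 0.504
time: 6.05
position: [0.6672, -0.0028, 0.2245]
tool_rot: [[1.0, 0.001, -0.004], [0.001, -1.0, -0.002], [-0.004, 0.002, -1.0]]
force: [-2.0, -0.1, 1.7]
grip_width: 0.18
t 6.05 pos [ 0.6672 -0.0028  0.2245] yaw 0.06 F [-2.  -0.1  1.7] g 0.18
(0.669, 0.2, 0.226, 0) row: [  0.2  -20.28  -0.2 ] [0.002 0.004 0.001]
```

```bash
python3 -m handwheel '0 -2 0 0 0 0;0 -4 0 0 0 0;0 -6 0 0 0 0;0 -8 0 0 0 0;0 -10 0 0 0 0;0 -12 0 0 0 0;0 -13 0 0 0 0;0 -14 0 0 0 0'
python3 -m handwheel '0 -1 0 0 0 0;0 -2 0 0 0 0;0 -3 0 0 0 0;0 -4 0 0 0 0;0 -5 0 0 0 0;0 -6 0 0 0 0'
python3 - <<'E'
from h import *
np.set_printoptions(precision=4,suppress=True)
d=snap('top');crop(d,170,150,490,340,2.5,'t3')
go((.669,.20,.226,0))
E
```

```text
time: 6.72
position: [0.6675, 0.1366, 0.2246]
tool_rot: [[1.0, 0.0, -0.003], [0.0, -1.0, -0.004], [-0.003, 0.004, -1.0]]
force: [0.2, -3.0, -0.6]
grip_width: 0.182
time: 7.22
position: [0.6676, 0.1974, 0.2245]
tool_rot: [[1.0, -0.0, -0.003], [-0.0, -1.0, -0.005], [-0.003, 0.005, -1.0]]
force: [-0.5, -3.9, -0.1]
grip_width: 0.184
t 7.27 pos [0.6677 0.2013 0.2245] yaw 0.2 F [ 1.4  1.4 -1. ] g 0.18
(0.669, 0.2, 0.226, 0) row: [ 0.13  0.13 -0.15] [0.    0.001 0.004]
```

View pics/t3.png

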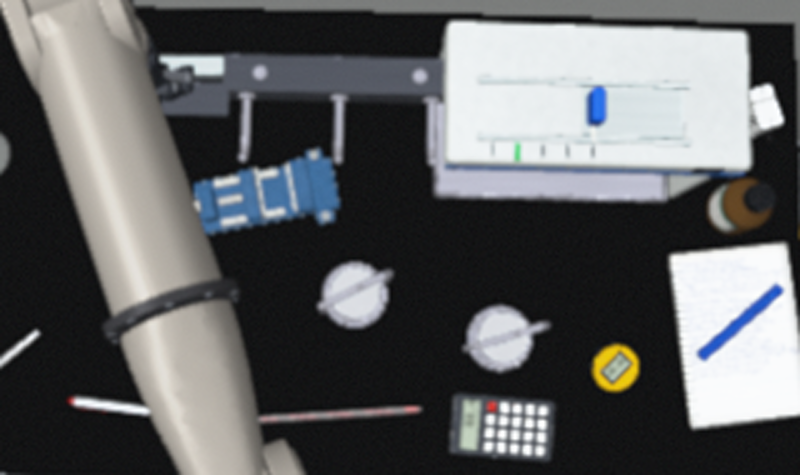

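```bash
python3 -m handwheel '0 -0.7 0 0 0 0;0 -1.4 0 0 0 0;0 -2.1 0 0 0 0;0 -2.8 0 0 0 0;0 -3.5 0 0 0 0'
python3 -m handwheel '0 -0.7 0 0 0 0;0 -1.4 0 0 0 0;0 -2.1 0 0 0 0'
python3 -m handwheel '0 -0.4 0 0 0 0;0 -0.6 0 0 0 0;0 -0.6 0 0 0 0'
```

```text
time: 7.68
position: [0.6678, 0.2365, 0.2246]
tool_rot: [[1.0, 0.003, -0.001], [0.003, -1.0, -0.001], [-0.001, 0.001, -1.0]]
force: [1.1, -2.9, -0.4]
grip_width: 0.183
time: 7.93
position: [0.6678, 0.2581, 0.2246]
tool_rot: [[1.0, 0.003, -0.001], [0.003, -1.0, -0.001], [-0.001, 0.001, -1.0]]
force: [0.9, -3.3, -0.0]
grip_width: 0.182
time: 8.18
position: [0.6678, 0.2601, 0.2246]
tool_rot: [[1.0, -0.0, -0.002], [-0.0, -1.0, -0.008], [-0.002, 0.008, -1.0]]
force: [-3.0, -9.9, 1.3]
grip_width: 0.179
```

```bash
python3 -m handwheel '0 -0.6 0 0 0 0;0 -0.8 0 0 0 0;0 -0.8 0 0 0 0'
python3 -m handwheel '0 0.2 0 0 0 0;0 0.2 0 0 0 0;0 0.2 0 0 0 0;0 0.2 -4 0 0 0; 0 0.2 -8 0 0 0;0 0.2 -12 0 0 0;0 0.2 -12 0 0 0' 0.5
python3 - <<'E'
from h import *
go((.45,-.02,.36,-90))
E
```

```text
time: 8.43
position: [0.6678, 0.26, 0.2246]
tool_rot: [[1.0, -0.006, -0.006], [-0.006, -1.0, -0.022], [-0.006, 0.022, -1.0]]
force: [-5.3, -15.6, 2.6]
grip_width: 0.176
time: 9.02
position: [0.6705, 0.2647, 0.3563]
tool_rot: [[1.0, -0.003, 0.013], [-0.003, -1.0, -0.009], [0.013, 0.009, -1.0]]
force: [-0.2, -0.0, 2.4]
grip_width: 0.5
t 9.02 pos [0.6705 0.2647 0.3563] yaw -0.18 F [-0.2 -0.   2.4] g 0.5
(0.45, -0.02, 0.36, -90) row: [-21.96  28.54  -0.4 ] [-0.003 -0.017  1.568]
```

```bash
python3 -m handwheel '-4 1.5 0 0 0 0.12;-8 3.5 0 0 0 0.24;-12 6 0 0 0 0.36;-15 9 -1 0 0 0.48;-17 12 -2 0 0 0.6;-19 15 -3 0 0 0.72;-21 18 -4 0 0 0.84;-22 20 -4 0 0 0.96'
python3 - <<'E'
from h import *
np.set_printoptions(precision=4,suppress=True)
go((.40,.0,.36,-90))
print(r.state()['qpos'])
d=snap('top');crop(d,170,150,490,340,2.5,'t4')
d=snap('wrist','w4')
E
```

```text
time: 9.68
position: [0.4481, 0.0653, 0.3987]
tool_rot: [[0.567, -0.823, 0.019], [-0.823, -0.567, -0.007], [0.017, -0.012, -1.0]]
force: [0.7, -1.1, -0.1]
grip_width: 0.504
t 9.68 pos [0.4481 0.0653 0.3987] yaw -55.43 F [ 0.7 -1.1 -0.1] g 0.504
(0.4, 0.0, 0.36, -90) row: [2.58 7.71 3.82] [-0.017 -0.013  0.603]
[-0.1876  0.0636 -0.0035  1.4077  0.0108  1.6526 -2.7283]
```

View pics/t4.png

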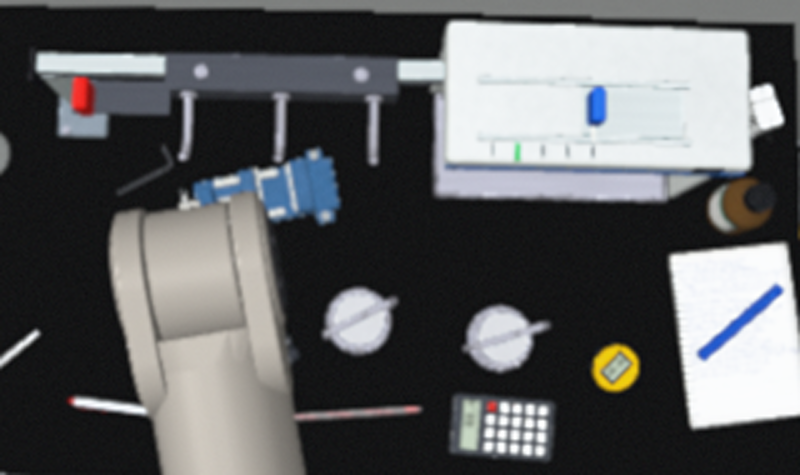

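View pics/w4.png

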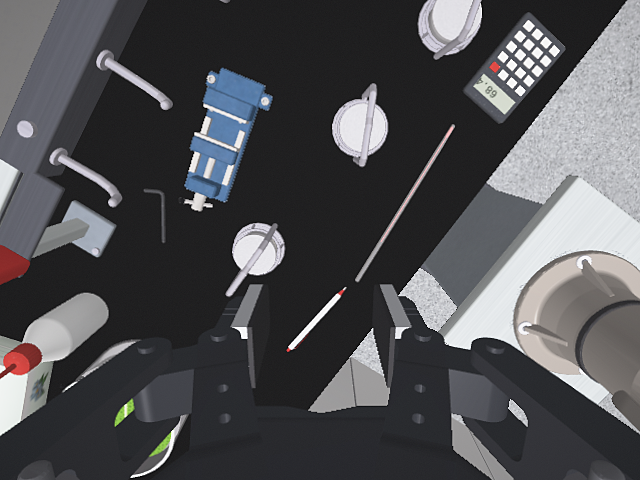

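```bash
python3 -m handwheel '0 0 -0.5 0 0 -0.12;-1 0 -0.5 0 0 -0.24;-2 0 -0.5 0 0 -0.36;-3 0 -0.5 0 0 -0.48;-3 0 -0.5 0 0 -0.6;-3 0 -0.5 0 0 -0.72;-3 0 -0.5 0 0 -0.84;-3 0 -0.5 0 0 -0.96'
python3 -m handwheel '0 0 0 0 0 -0.12;0 0 0 0 0 -0.24;0 0 0 0 0 -0.36;0 0 0 0 0 -0.48;0 0 0 0 0 -0.6;0 0 0 0 0 -0.72;0 0 0 0 0 -0.84;0 0 0 0 0 -0.96'
python3 -m handwheel '0 0 0 0 0 -0.12;0 0 0 0 0 -0.24;0 0 0 0 0 -0.36;0 0 0 0 0 -0.48;0 0 0 0 0 -0.6;0 0 0 0 0 -0.62;0 0 0 0 0 -0.62' 0.5
python3 - <<'E'
from h import *
np.set_printoptions(precision=4,suppress=True)
go((.474,.185,.36,90))
print(r.state()['qpos'])
d=snap('wrist','w5')
d=snap('top')
T=lambda x,y:(169.8+x/2.5,149.8+y/2.5)
for a in [(187,97),(281,97),(374,97)]: print(onz(d,*T(*a),.188))
for a in [(184,157),(279,157),(373,159)]: print(onz(d,*T(*a),.213))
for a in [(186,130),(280,130),(374,130)]: print(onz(d,*T(*a),.188))
E
```

```text
time: 10.45
position: [0.4318, 0.0903, 0.4027]
tool_rot: [[1.0, 0.001, 0.02], [0.002, -1.0, -0.007], [0.02, 0.007, -1.0]]
force: [0.3, 0.0, 0.1]
grip_width: 0.5
time: 11.12
position: [0.4321, 0.0933, 0.4027]
tool_rot: [[0.562, 0.827, 0.021], [0.827, -0.563, -0.005], [0.008, 0.02, -1.0]]
force: [0.3, 1.3, -0.7]
grip_width: 0.501
time: 11.7
position: [0.4323, 0.0953, 0.4027]
tool_rot: [[-0.024, 0.999, 0.022], [1.0, 0.025, -0.003], [-0.004, 0.022, -1.0]]
force: [0.7, 0.7, -0.3]
grip_width: 0.5
t 11.7 pos [0.4323 0.0953 0.4027] yaw 91.4 F [ 0.7  0.7 -0.3] g 0.5
(0.474, 0.185, 0.36, 90) row: [8.88 4.3  4.33] [0.022 0.003 0.025]
[-0.1645  0.0443 -0.1034  1.4186  0.0134  1.6588 -0.242 ]
[0.6796 0.1576 0.188 ]
[0.6814 0.0562 0.188 ]
[ 0.6834 -0.044   0.188 ]
[0.6094 0.155  0.213 ]
[0.6112 0.0553 0.213 ]
[ 0.6109 -0.0433  0.213 ]
[0.6434 0.1574 0.188 ]
[0.6452 0.0564 0.188 ]
[ 0.6471 -0.0445  0.188 ]
```

View pics/w5.png

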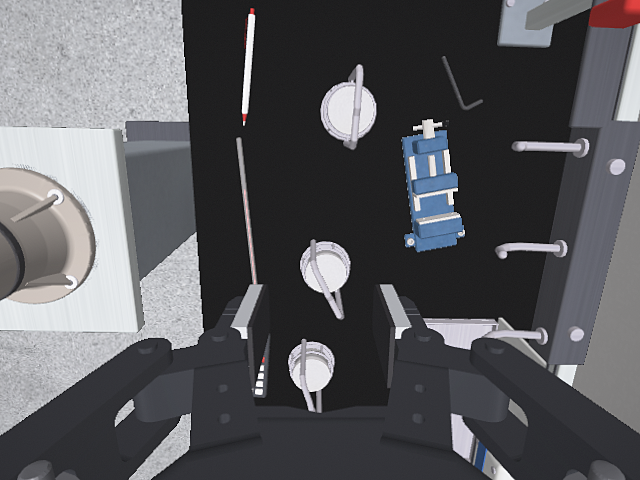

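Run:
```python
from h import *
np.set_printoptions(precision=4,suppress=True)
d=snap('wrist')
for n,a,z in [('h1tip',(517,146),.213),('h1mid',(550,147),.188),('h1root',(578,147),.188),('h2tip',(502,251),.213),('h2mid',(535,249),.188),('h2root',(558,248),.188),('h3tip',(495,338),.213),('h3mid',(520,336),.188),('h3root',(545,335),.188),('grip',(615,12),.249)]:
    print(n,onz(d,*a,z))
A=onz(d,359,69,.108);B=onz(d,351,147,.108);print('L',A,B,(A+B)/2,np.linalg.norm(A-B),np.degrees(np.arctan2(*(A-B)[:2])))
A=onz(d,313,243,.108);B=onz(d,340,315,.108);print('M',A,B,(A+B)/2,np.linalg.norm(A-B),np.degrees(np.arctan2(*(A-B)[:2])))
```

```text
h1tip [0.6082 0.1536 0.213 ]
h1mid [0.6536 0.1527 0.188 ]
h1root [0.6808 0.1534 0.188 ]
h2tip [0.6099 0.0571 0.213 ]
h2mid [0.6574 0.0517 0.188 ]
h2root [0.6812 0.0531 0.188 ]
h3tip [ 0.6174 -0.0355  0.213 ]
h3mid [ 0.659  -0.0479  0.188 ]
h3root [ 0.6868 -0.0466  0.188 ]
grip [0.6455 0.2502 0.249 ]
L [0.4787 0.2273 0.108 ] [0.4736 0.1451 0.108 ] [0.4761 0.1862 0.108 ] 0.08237794097554661 3.553695545234679
M [0.4322 0.0304 0.108 ] [ 0.4686 -0.0662  0.108 ] [ 0.4504 -0.0179  0.108 ] 0.10322987544172464 -20.63585124333695
```

Run:
```python
from h import *
go((.474,.165,.18,86.5),(.474,.165,.089,86.5))
```

```text
t 11.85 pos [0.4322 0.0941 0.4027] yaw 91.28 F [ 0.4 -0.1 -0.5] g 0.504
(0.474, 0.165, 0.18, 86.5) row: [ 7.09  3.86 22.33] [0.022 0.004 0.083]
(0.474, 0.165, 0.089, 86.5) row: [ 7.14  3.66 31.43] [0.022 0.004 0.083]
```

```bash
python3 -m handwheel '2 1 3 0.022 0.004 0.083;4 2 6 0.022 0.004 0.083;6 3 9 0.022 0.004 0.083;7.1 3.86 13 0.022 0.004 0.083;7.1 3.86 17 0.022 0.004 0.083;7.1 3.86 20 0.022 0.004 0.083;7.1 3.86 20 0.022 0.004 0.083' 0.6
python3 - <<'E'
from h import *
go((.474,.165,.089,86.5))
snap('wrist','w6')
E
```

```text
time: 12.43
position: [0.4685, 0.1636, 0.1962]
tool_rot: [[0.061, 0.998, -0.015], [0.998, -0.061, -0.005], [-0.006, -0.015, -1.0]]
force: [-1.1, -0.5, 0.1]
grip_width: 0.603
t 12.43 pos [0.4685 0.1636 0.1962] yaw 86.51 F [-1.1 -0.5  0.1] g 0.603
(0.474, 0.165, 0.089, 86.5) row: [ 0.24  0.7  10.71] [-0.015  0.006  0.   ]
```

View pics/w6.png

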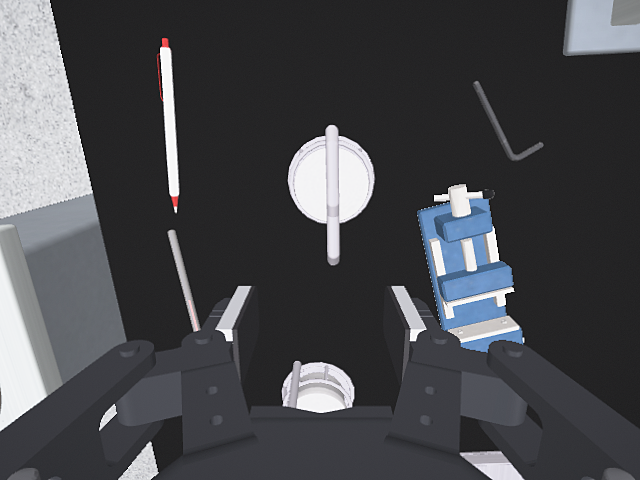

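Run:
```python
from h import *
np.set_printoptions(precision=4,suppress=True)
d=snap('wrist')
A=onz(d,332,129,.112);B=onz(d,333,262,.112);print('L',A,B,(A+B)/2,np.linalg.norm(A-B),np.degrees(np.arctan2(*(A-B)[:2])))
print(d['view'])
c=(A+B)/2;u=(A-B)/np.linalg.norm(A-B);g=c-.021*u;print(c,g)
go((g[0],g[1],.089,86.5))
```

```text
L [0.4827 0.2332 0.112 ] [0.4788 0.1501 0.112 ] [0.4807 0.1916 0.112 ] 0.0831566045411575 2.648532693098035
[[ 0.998  -0.0621 -0.0073 -0.4598]
 [ 0.0578  0.9601 -0.2737 -0.1576]
 [ 0.024   0.2728  0.9618 -0.4037]
 [ 0.      0.      0.      1.    ]]
[0.4807 0.1916 0.112 ] [0.4798 0.1707 0.112 ]
t 12.53 pos [0.4732 0.1651 0.2032] yaw 86.49 F [ 0.8 -0.5  0.7] g 0.599
(np.float64(0.4797693818919783), np.float64(0.1706512350210908), 0.089, 86.5) row: [ 0.59  0.64 11.42] [-0.002 -0.    -0.   ]
```

```bash
python3 -m handwheel '0.2 0.1 4 0 0 0;0.2 0.1 8 0 0 0;0.2 0.1 11 0 0 0;0.2 0.1 11.4 0 0 0;0.2 0.1 11.4 0 0 0'
python3 -m handwheel '0 0 0 0 0 0;0 0 0 0 0 0;0 0 0 0 0 0;0 0 0 0 0 0;0 0 0 0 0 0;0 0 0 0 0 0' 0 60
python3 - <<'E'
from h import *
go((.474,.167,.089,86.5))
snap('wrist','w7')
E
```

```text
time: 12.95
position: [0.4749, 0.1673, 0.0902]
tool_rot: [[0.062, 0.998, -0.001], [0.998, -0.062, 0.0], [0.0, -0.001, -1.0]]
force: [0.0, -0.3, 0.7]
grip_width: 0.596
time: 13.45
position: [0.476, 0.1683, 0.0926]
tool_rot: [[0.062, 0.998, 0.002], [0.998, -0.062, 0.002], [0.002, 0.002, -1.0]]
force: [-1.5, 0.4, 7.0]
grip_width: 0.068
t 13.45 pos [0.476  0.1683 0.0926] yaw 86.47 F [-1.5  0.4  7. ] g 0.068
(0.474, 0.167, 0.089, 86.5) row: [-0.15 -0.2   0.35] [ 0.002 -0.002 -0.001]
```

View pics/w7.png

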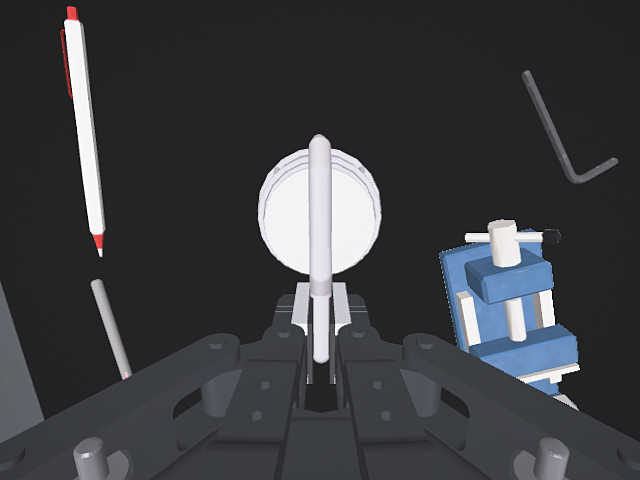

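Run:
```python
from h import *
np.set_printoptions(precision=4,suppress=True)
d=snap('wrist')
A=onz(d,319,139,.110);B=onz(d,321,357,.110);c=(A+B)/2;print('L',A,B,c,np.linalg.norm(A-B))
s=r.state();print('bail mid in tool cm',s['tool_rot'].T@(c-s['position'])*100)
crop(d,240,100,400,400,2,'w7c')
# raise
go((.476,.168,.21,90),(.56,.135,.21,90))
```

```text
L [0.481  0.2341 0.11  ] [0.4766 0.1541 0.11  ] [0.4788 0.1941 0.11  ] 0.08009617476534994
bail mid in tool cm [ 2.5926  0.1225 -1.7383]
t 13.55 pos [0.476  0.1683 0.0926] yaw 86.47 F [-1.6  0.7  7.2] g 0.069
(0.476, 0.168, 0.21, 90) row: [ -0.01   0.02 -11.74] [ 0.002 -0.002 -0.062]
(0.56, 0.135, 0.21, 90) row: [ -2.78   8.61 -11.74] [ 0.002 -0.002 -0.062]
```

View pics/w7c.png

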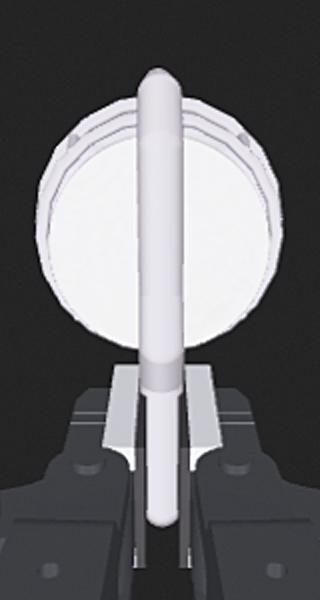

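```bash
python3 -m handwheel '0 0 -2 0 0 0;0 0 -4 0 0 0;0 0 -6 0 0 0;0 0 -8 0 0 0;0 0 -8 0 0 0;0 0 -8 0 0 0'
python3 - <<'E'
from h import *
d=snap('wrist','w8')
d=snap('scene');crop(d,200,150,400,300,4,'s8')
d=snap('top');crop(d,170,150,490,340,2.5,'t8')
E
```

```text
time: 14.05
position: [0.4767, 0.1684, 0.1736]
tool_rot: [[0.062, 0.998, 0.005], [0.998, -0.062, 0.003], [0.003, 0.005, -1.0]]
force: [-1.0, 0.2, -2.3]
grip_width: 0.065
```

View pics/w8.png

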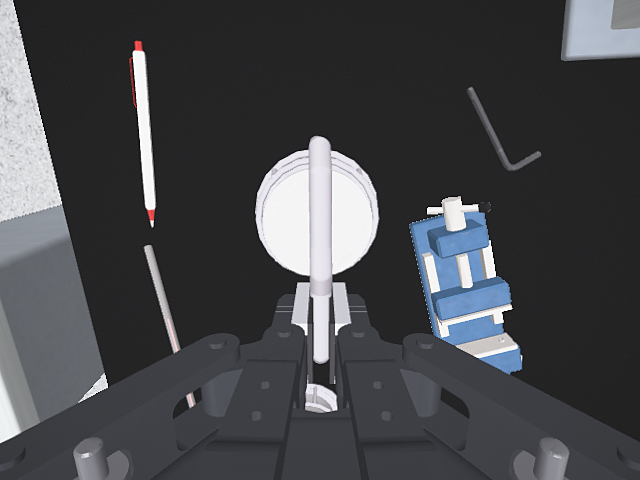

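View pics/s8.png

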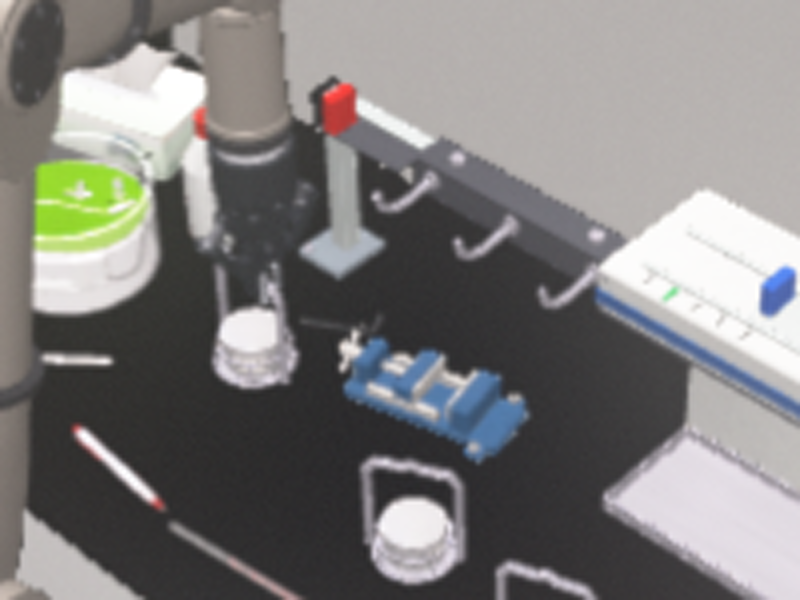

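Run:
```python
from h import *
np.set_printoptions(precision=4,suppress=True)
d=snap('wrist')
s=r.state();p=s['position'];R=s['tool_rot']
o,_=ray(d,0,0);print('cam in tool cm',R.T@(o-p)*100)
zb=p[2]+.019-.108   # underside z
print('underside',zb)
def tl(u,v,h): return (R.T@(onz(d,u,v,zb+h)-p)*100)[:2]
print('bail far/near',tl(320,137,.112),tl(321,361,.112), tl(321,361,.106))
for h in (.05,.06,.07): print(h,'lid near/far/left/right',tl(320,277,h),tl(318,153,h),tl(258,217,h),tl(378,217,h))
for b in ((320,280),(320,296),(320,205)): print(b,tl(*b,.112))
```

```text
cam in tool cm [  6.837    0.1327 -14.1957]
underside 0.0818554661003363
bail far/near [6.6658 0.1241] [-1.2176  0.149 ] [-1.6237  0.1498]
0.05 lid near/far/left/right [-0.4263  0.1094] [5.845  0.0241] [ 2.7534 -2.9519] [2.7483 2.9817]
0.06 lid near/far/left/right [-0.025   0.1107] [5.8998 0.0301] [ 2.979  -2.7815] [2.9742 2.8243]
0.07 lid near/far/left/right [0.3763 0.112 ] [5.9546 0.0361] [ 3.2046 -2.6111] [3.2001 2.6669]
(320, 280) [1.952  0.1172]
(320, 296) [1.3588 0.1163]
(320, 205) [4.5459 0.121 ]
```

View pics/t8.png

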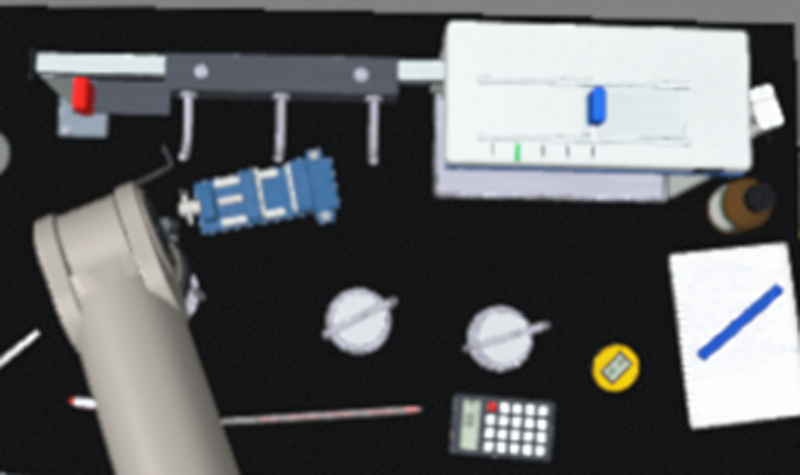

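Run:
```python
from h import *
np.set_printoptions(precision=4,suppress=True)
d=snap('top');e=snap('scene')
crop(e,285,255,360,340,8,'s9')
crop(d,290,250,400,300,7,'t9')
```

```text
(no output)
```

View pics/s9.png

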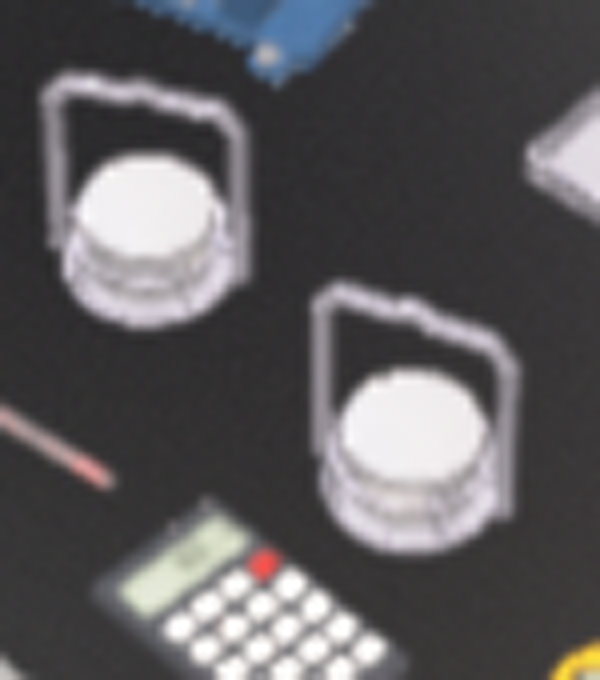

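View pics/t9.png

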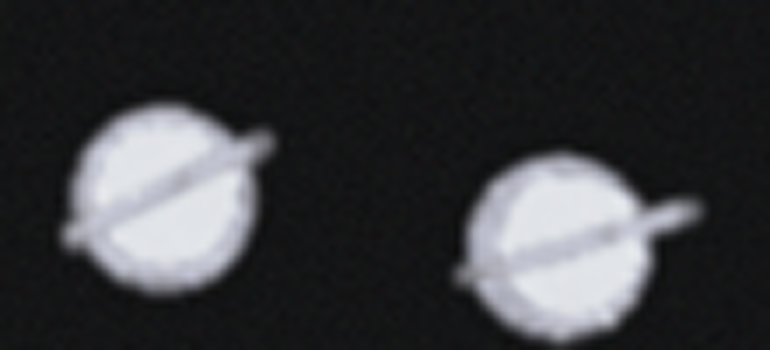

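Run:
```python
from h import *
go((.56,.129,.218,91))
```

```text
t 14.35 pos [0.475  0.1678 0.1712] yaw 86.47 F [ 0.5 -1.2 -1.9] g 0.067
(0.56, 0.129, 0.218, 91) row: [-3.34  8.72 -4.69] [-0.001 -0.001 -0.079]
```

```bash
python3 -m handwheel '-0.3 1 -1.5 0 0 -0.02;-0.9 2.5 -3 0 0 -0.04;-1.6 4 -4.2 0 0 -0.06;-2.2 5.5 -4.7 0 0 -0.079;-2.8 7 -4.7 0 0 -0.079;-3.2 8.2 -4.7 0 0 -0.079;-3.34 8.7 -4.7 0 0 -0.079;-3.34 8.7 -4.7 0 0 -0.079'
python3 -m handwheel '0 0 0 0 0 0;0 0 0 0 0 0'
python3 - <<'E'
from h import *
go((.641,.129,.218,91))
d=snap('wrist','w9')
d=snap('scene');crop(d,200,150,400,300,4,'s10')
E
```

```text
time: 15.02
position: [0.5604, 0.1279, 0.2169]
tool_rot: [[-0.015, 1.0, -0.002], [1.0, 0.015, 0.0], [0.0, -0.002, -1.0]]
force: [-0.3, 0.1, -1.9]
grip_width: 0.064
time: 15.18
position: [0.5593, 0.1286, 0.2162]
tool_rot: [[-0.017, 1.0, -0.004], [1.0, 0.017, 0.0], [0.0, -0.004, -1.0]]
force: [-0.0, 0.1, -2.7]
grip_width: 0.068
t 15.18 pos [0.5593 0.1286 0.2162] yaw 90.95 F [-0.   0.1 -2.7] g 0.068
(0.641, 0.129, 0.218, 91) row: [-0.09  8.17 -0.21] [-0.004 -0.    -0.001]
```

View pics/w9.png

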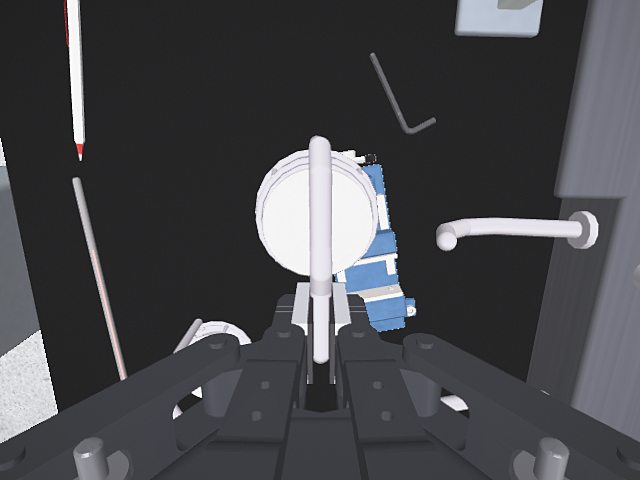

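View pics/s10.png

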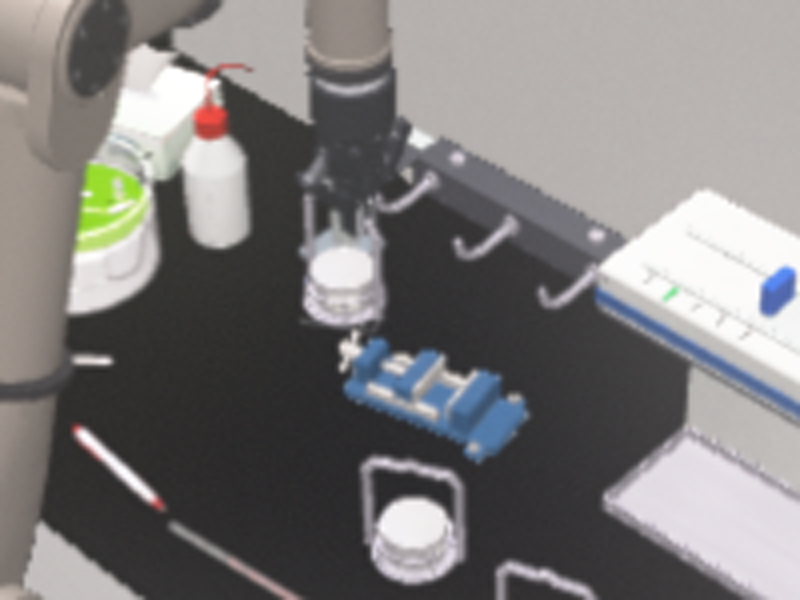

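Run:
```python
from h import *
np.set_printoptions(precision=4,suppress=True)
d=snap('wrist')
s=r.state();p=s['position'];R=s['tool_rot']
for u,v,z in [(447,241,.216),(490,227,.188),(520,228,.188),(560,229,.188),(585,230,.188)]:
    P=onz(d,u,v,z);print(u,v,P,R.T@(P-p)*100)
for u,v in [(319,139),(321,361),(320,280),(320,296)]:
    P=onz(d,u,v,p[2]+.019);print(u,v,P,R.T@(P-p)*100)
```

```text
447 241 [0.6106 0.1558 0.216 ] [2.6349 5.1396 0.0816]
490 227 [0.6401 0.1549 0.188 ] [2.4965 8.0919 2.8737]
520 228 [0.6543 0.1547 0.188 ] [2.4479 9.5192 2.8699]
560 229 [0.6735 0.1545 0.188 ] [ 2.3993 11.4303  2.8649]
585 230 [0.6855 0.1542 0.188 ] [ 2.3505 12.635   2.8617]
319 139 [0.5593 0.1945 0.2359] [ 6.5948  0.0733 -1.896 ]
321 361 [0.5613 0.1138 0.2359] [-1.4764  0.1316 -1.9013]
320 280 [0.5604 0.1465 0.2359] [ 1.7938  0.0985 -1.8991]
320 296 [0.5605 0.1404 0.2359] [ 1.1817  0.0977 -1.8995]
```

```bash
python3 -m handwheel '-0.1 1.5 -0.3 0 0 0;-0.1 3 -0.3 0 0 0;-0.1 4.5 -0.3 0 0 0;-0.1 6 -0.3 0 0 0;-0.1 7 -0.3 0 0 0;-0.1 7.8 -0.3 0 0 0;-0.1 8.1 -0.3 0 0 0;-0.1 8.1 -0.3 0 0 0'
python3 -m handwheel '0 0 0 0 0 0;0 0 0 0 0 0'
python3 - <<'E'
from h import *
go((.641,.129,.172,91))
d=snap('wrist','w10')
E
```

```text
time: 16.0
position: [0.6408, 0.1291, 0.2194]
tool_rot: [[-0.017, 1.0, -0.003], [1.0, 0.017, 0.001], [0.001, -0.003, -1.0]]
force: [-0.3, -0.6, -2.9]
grip_width: 0.067
time: 16.17
position: [0.6401, 0.1295, 0.2195]
tool_rot: [[-0.017, 1.0, -0.004], [1.0, 0.017, 0.001], [0.001, -0.004, -1.0]]
force: [0.3, -0.0, -1.4]
grip_width: 0.066
t 16.17 pos [0.6401 0.1295 0.2195] yaw 91.0 F [ 0.3 -0.  -1.4] g 0.066
(0.641, 0.129, 0.172, 91) row: [-0.05  0.11  4.75] [-0.004 -0.001 -0.   ]
```

View pics/w10.png

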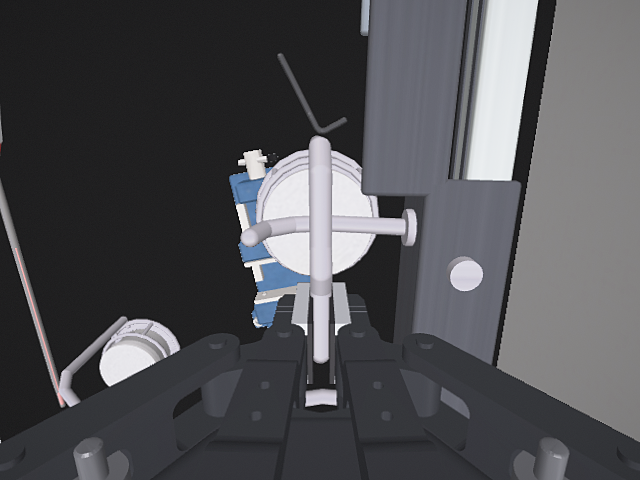

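```bash
python3 -m handwheel '0 0.1 1 0 0 0;0 0.1 2 0 0 0;0 0.1 3 0 0 0;0 0.1 3.7 0 0 0;0 0.1 4.2 0 0 0;0 0.1 4.4 0 0 0'
python3 -m handwheel '0 0 0.2 0 0 0;0 0 0.3 0 0 0;0 0 0.3 0 0 0'
python3 - <<'E'
from h import *
go((.641,.129,.172,91))
d=snap('wrist','w11')
E
```

```text
time: 16.72
position: [0.641, 0.1302, 0.1753]
tool_rot: [[-0.018, 1.0, -0.003], [1.0, 0.018, 0.002], [0.002, -0.003, -1.0]]
force: [-0.1, 0.8, 1.9]
grip_width: 0.069
time: 16.97
position: [0.6422, 0.1314, 0.174]
tool_rot: [[-0.018, 1.0, 0.001], [1.0, 0.018, 0.004], [0.004, 0.001, -1.0]]
force: [-0.2, 1.8, 4.1]
grip_width: 0.068
t 16.97 pos [0.6422 0.1314 0.174 ] yaw 91.04 F [-0.2  1.8  4.1] g 0.068
(0.641, 0.129, 0.172, 91) row: [-0.24 -0.13  0.19] [ 0.001 -0.004  0.001]
```

View pics/w11.png

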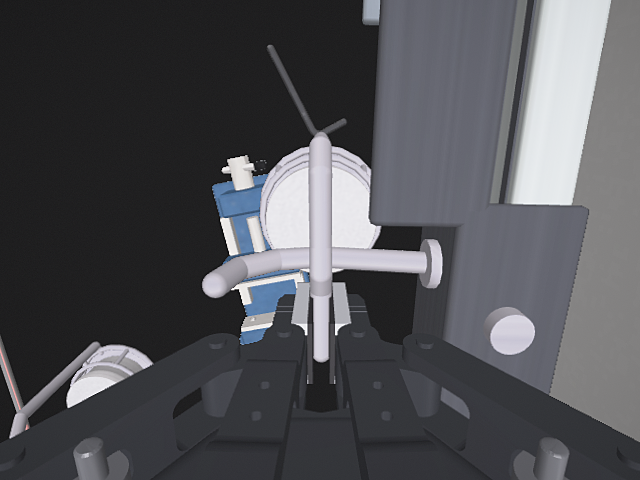

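```bash
python3 -m handwheel '0.2 0 0 0 0 0;0.2 0 0.1 0 0 0;0.2 0 0.1 0 0 0'
python3 -m handwheel '0 0 0 0 0 0;0 0 0 0 0 0;0 0 0 0 0 0;0 0 0 0 0 0' 0.28
python3 - <<'E'
from h import *
go((.641,.129,.172,91))
d=snap('wrist','w12')
d=snap('scene');crop(d,200,150,400,300,4,'s12')
E
```

```text
time: 17.27
position: [0.6423, 0.1335, 0.173]
tool_rot: [[-0.018, 1.0, 0.001], [1.0, 0.018, 0.004], [0.004, 0.001, -1.0]]
force: [0.1, 1.1, 1.9]
grip_width: 0.064
time: 17.6
position: [0.6419, 0.1329, 0.1723]
tool_rot: [[-0.018, 1.0, -0.0], [1.0, 0.018, 0.003], [0.003, -0.0, -1.0]]
force: [-0.7, -0.5, 0.6]
grip_width: 0.28
t 17.6 pos [0.6419 0.1329 0.1723] yaw 91.02 F [-0.7 -0.5  0.6] g 0.28
(0.641, 0.129, 0.172, 91) row: [-0.39 -0.1   0.03] [-0.    -0.003  0.   ]
```

View pics/w12.png

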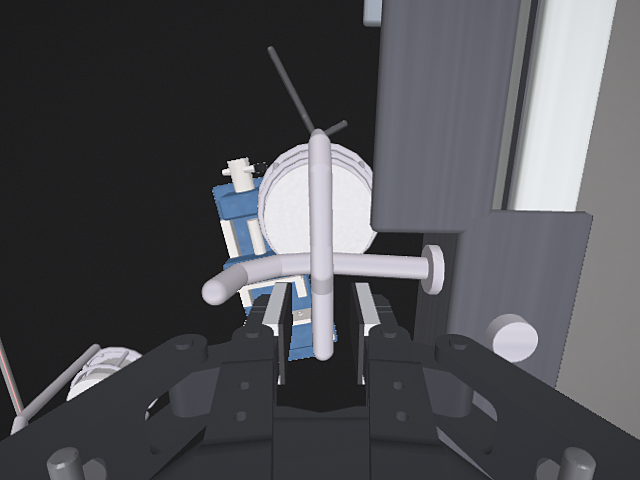

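View pics/s12.png

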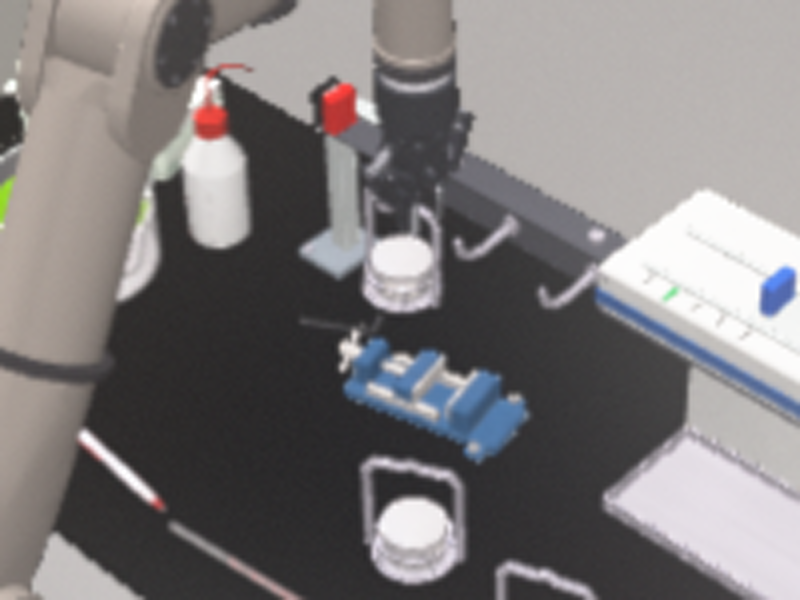

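```bash
python3 -m handwheel '0 0 -1 0 0 0;0 0 -3 0 0 0;0 0 -5 0 0 0;0 0 -8 0 0 0;0 0 -12 0 0 0;-3 -2 -16 0 0 0;-4 -4 -18 0 0 0;-4 -4 -18 0 0 0'
python3 - <<'E'
from h import *
go((.45,-.03,.36,90))
d=snap('wrist','w13')
d=snap('scene');crop(d,200,150,400,300,4,'s13')
E
```

```text
time: 18.37
position: [0.6032, 0.0873, 0.3627]
tool_rot: [[-0.012, 1.0, 0.015], [1.0, 0.012, 0.002], [0.002, 0.015, -1.0]]
force: [1.0, -1.1, 2.1]
grip_width: 0.282
t 18.37 pos [0.6032 0.0873 0.3627] yaw 90.68 F [ 1.  -1.1  2.1] g 0.282
(0.45, -0.03, 0.36, 90) row: [-11.55 -15.46   0.02] [ 0.015 -0.002  0.012]
```

View pics/w13.png

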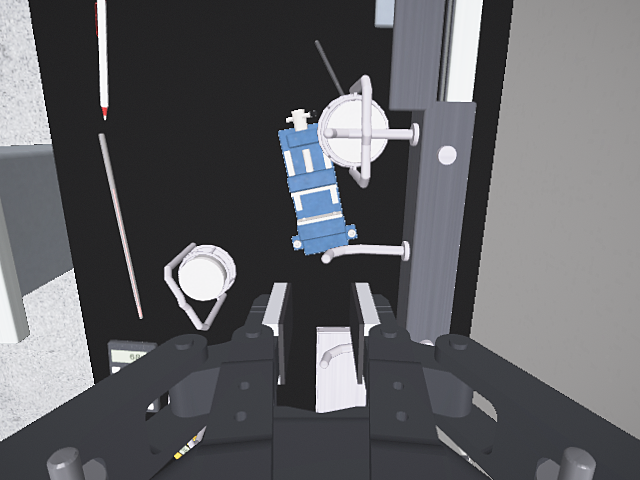

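View pics/s13.png

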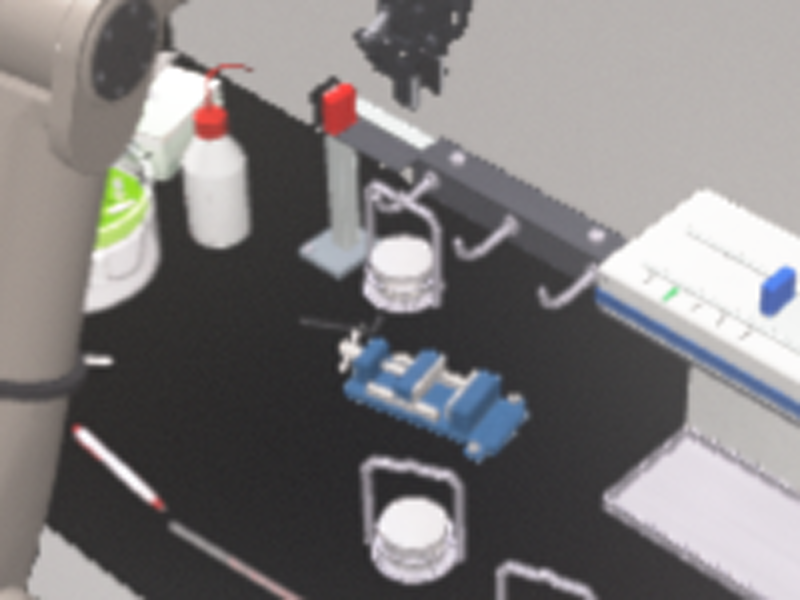

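Run:
```python
from h import *
np.set_printoptions(precision=4,suppress=True)
d=snap('top')
Q=lambda x,y:(289.95+x/7,249.95+y/7)
for a,b,l in [((75,235),(268,142),(165,198)),((462,277),(695,210),(558,246))]:
    A=onz(d,*Q(*a),.108);B=onz(d,*Q(*b),.108);c=(A+B)/2
    print(A,B,c,np.linalg.norm(A-B),'yaw',np.degrees(np.arctan2(*(A-B)[1::-1])),'lid',onz(d,*Q(*l),.02))
```

```text
[0.43   0.0024 0.108 ] [ 0.4686 -0.0743  0.108 ] [ 0.4493 -0.0359  0.108 ] 0.08582418911508147 yaw 116.67579422461502 lid [ 0.4493 -0.0346  0.02  ]
[ 0.4157 -0.1527  0.108 ] [ 0.4439 -0.2467  0.108 ] [ 0.4298 -0.1997  0.108 ] 0.09812759212353057 yaw 106.68644673539961 lid [ 0.4314 -0.203   0.02  ]
```

Run:
```python
from h import *
go((.458,-.0545,.22,115))
```

```text
t 18.52 pos [0.6028 0.0919 0.3534] yaw 91.02 F [ 0.3  0.3 -0.7] g 0.279
(0.458, -0.0545, 0.22, 115) row: [-14.44 -14.76  13.25] [ 0.003 -0.004 -0.419]
```

```bash
python3 -m handwheel '-1 -4 0 0 0 -0.1;-4 -7 1 0 0 -0.2;-7 -9.5 3 0 0 -0.3;-10 -12 5 0 0 -0.419;-12.5 -14 7 0 0 -0.419;-14.4 -14.8 9.5 0 0 -0.419;-14.4 -14.8 12 0 0 -0.419;-14.4 -14.8 13.2 0 0 -0.419' 0.6
python3 -m handwheel '0 0 0 0 0 0;0 0 0 0 0 0'
python3 - <<'E'
from h import *
snap('wrist');go((.458,-.0545,.22,115))
snap('wrist','w14')
E
```

```text
time: 19.18
position: [0.454, -0.0551, 0.2157]
tool_rot: [[-0.42, 0.907, -0.007], [0.907, 0.42, 0.005], [0.008, -0.004, -1.0]]
force: [-0.8, 0.1, 0.2]
grip_width: 0.6
time: 19.35
position: [0.4522, -0.0544, 0.2132]
tool_rot: [[-0.421, 0.907, -0.013], [0.907, 0.421, 0.006], [0.011, -0.01, -1.0]]
force: [0.4, 0.1, -0.4]
grip_width: 0.601
t 19.4 pos [ 0.4536 -0.0544  0.2147] yaw 114.93 F [ 0.6 -0.8  0.1] g 0.601
(0.458, -0.0545, 0.22, 115) row: [-0.19  0.39 -0.53] [-0.006 -0.009 -0.001]
```

View pics/w14.png

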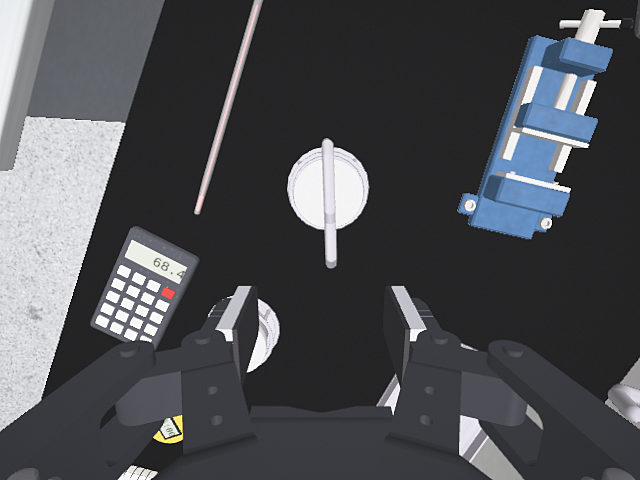

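Run:
```python
from h import *
np.set_printoptions(precision=4,suppress=True)
d=snap('wrist')
s=r.state();p=s['position'];R=s['tool_rot']
for u,v in [(327,141),(331,263),(329,215)]:
    P=onz(d,u,v,.111);print(P,R.T@(P-p)*100)
go((.458,-.0545,.0915,115))
```

```text
[0.4326 0.0043 0.111 ] [ 6.1951  0.4776 10.5747]
[ 0.4701 -0.0692  0.111 ] [-2.0507  0.7848 10.5135]
[ 0.4543 -0.0389  0.111 ] [ 1.3639  0.6287 10.5389]
t 19.5 pos [ 0.4549 -0.0545  0.2163] yaw 114.93 F [-1.2 -0.9  0.2] g 0.604
(0.458, -0.0545, 0.0915, 115) row: [-0.22  0.31 12.48] [-0.003 -0.007 -0.001]
```

```bash
python3 -m handwheel '0.1 0.6 4 0 0 -0.03;0.1 0.6 8 0 0 -0.03;0.1 0.6 11 0 0 -0.03;0.1 0.6 12.3 0 0 -0.03;0.1 0.6 12.3 0 0 -0.03'
python3 -m handwheel '0 0 0 0 0 0;0 0 0 0 0 0;0 0 0 0 0 0;0 0 0 0 0 0;0 0 0 0 0 0;0 0 0 0 0 0' 0 60
python3 - <<'E'
from h import *
np.set_printoptions(precision=4,suppress=True)
d=snap('wrist','w15')
go((.458,-.0545,.17,115),(.56,.03,.219,91))
E
```

```text
time: 19.92
position: [0.4572, -0.0497, 0.0908]
tool_rot: [[-0.449, 0.893, -0.012], [0.893, 0.449, 0.006], [0.011, -0.008, -1.0]]
force: [-0.4, 0.4, 0.1]
grip_width: 0.6
time: 20.42
position: [0.4582, -0.0502, 0.0923]
tool_rot: [[-0.449, 0.893, -0.009], [0.893, 0.449, 0.005], [0.009, -0.006, -1.0]]
force: [-0.9, 0.8, 6.1]
grip_width: 0.067
t 20.47 pos [ 0.4582 -0.0502  0.0923] yaw 116.69 F [-1.5 -0.6  6.4] g 0.066
(0.458, -0.0545, 0.17, 115) row: [-0.3  -0.26 -7.77] [-0.006 -0.009  0.03 ]
(0.56, 0.03, 0.219, 91) row: [  2.71  12.62 -12.72] [-0.008 -0.007  0.448]
```

View pics/w15.png

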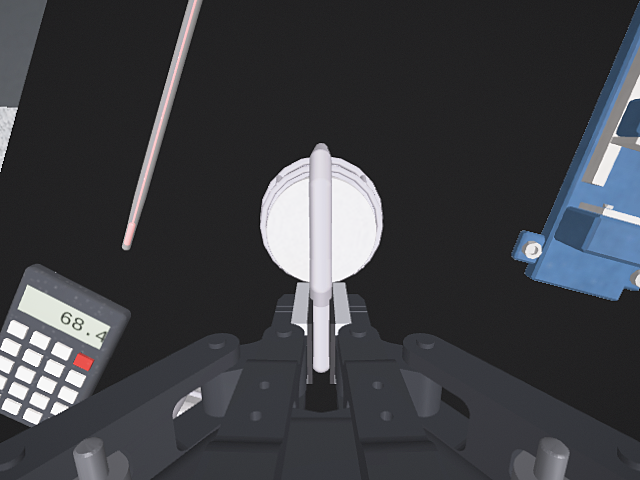

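```bash
python3 -m handwheel '0 0 -3 0 0 0;0 0 -6 0 0 0;0 0 -9 0 0 0.06;0 0 -12 0 0 0.12; 0.5 1.5 -12.7 0 0 0.2;1 3.5 -12.7 0 0 0.3;1.5 5.5 -12.7 0 0 0.4;2 7.5 -12.7 0 0 0.448'
python3 -m handwheel '0 0 0 0 0 0'
python3 - <<'E'
from h import *
go((.56,.0345,.219,91))
E
```

```text
time: 21.13
position: [0.5178, 0.0012, 0.2193]
tool_rot: [[-0.013, 1.0, -0.009], [1.0, 0.013, 0.005], [0.006, -0.009, -1.0]]
force: [0.2, 0.1, -2.6]
grip_width: 0.068
time: 21.22
position: [0.5202, 0.0057, 0.2189]
tool_rot: [[-0.017, 1.0, -0.006], [1.0, 0.017, 0.009], [0.009, -0.006, -1.0]]
force: [1.0, 0.9, -2.4]
grip_width: 0.067
t 21.22 pos [0.5202 0.0057 0.2189] yaw 90.97 F [ 1.   0.9 -2.4] g 0.067
(0.56, 0.0345, 0.219, 91) row: [ 2.81  4.03 -0.01] [-0.006 -0.009 -0.   ]
```

```bash
python3 -m handwheel '0.8 1.2 0 0 0 0;1.8 2.5 0 0 0 0;2.5 3.6 0 -0.006 -0.009 0;2.8 4 0 -0.006 -0.009 0;2.8 4 0 -0.006 -0.009 0;2.8 4 0 -0.006 -0.009 0'
python3 - <<'E'
from h import *
np.set_printoptions(precision=4,suppress=True)
snap('wrist');d=snap('wrist','w16')
go((.641,.0345,.219,91))
E
```

```text
time: 21.72
position: [0.5589, 0.0337, 0.2185]
tool_rot: [[-0.017, 1.0, -0.002], [1.0, 0.017, -0.001], [-0.001, -0.002, -1.0]]
force: [0.5, -0.0, -2.1]
grip_width: 0.073
t 21.82 pos [0.5589 0.0331 0.2188] yaw 90.89 F [-0.2 -1.  -3.3] g 0.069
(0.641, 0.0345, 0.219, 91) row: [ 0.01  8.21 -0.03] [-0.001  0.001 -0.002]
```

View pics/w16.png

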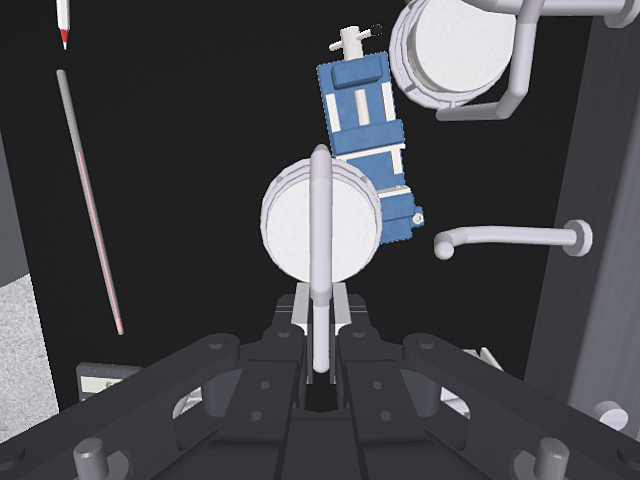

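```bash
python3 -m handwheel '0.1 1.5 -0.2 0 0 0;0.3 3 -0.2 0 0 0;0.3 4.5 -0.2 0 0 0;0.3 6 -0.2 0 0 0;0.3 7 -0.2 0 0 0;0.3 7.8 -0.2 0 0 0;0.3 8.2 -0.2 0 0 0;0.3 8.2 -0.2 0 0 0'
python3 -m handwheel '0 0 1 0 0 0;0 0 2 0 0 0;0 0 3 0 0 0;0 0 4 0 0 0;0 0 4.5 0 0 0;0 0 4.7 0 0 0;0 0 4.7 0 0 0'
python3 - <<'E'
from h import *
np.set_printoptions(precision=4,suppress=True)
d=snap('wrist','w17')
go((.641,.0345,.173,91))
E
```

```text
time: 22.48
position: [0.641, 0.0364, 0.2204]
tool_rot: [[-0.014, 1.0, -0.002], [1.0, 0.014, -0.001], [-0.001, -0.002, -1.0]]
force: [0.4, 0.7, -2.2]
grip_width: 0.067
time: 23.07
position: [0.6414, 0.0376, 0.1736]
tool_rot: [[-0.015, 1.0, -0.0], [1.0, 0.015, 0.0], [0.0, -0.0, -1.0]]
force: [0.6, 1.5, -0.5]
grip_width: 0.063
t 23.12 pos [0.6413 0.0373 0.1738] yaw 90.87 F [ 0.1  1.1 -0.7] g 0.07
(0.641, 0.0345, 0.173, 91) row: [-0.28 -0.04  0.08] [-0.     0.    -0.002]
```

View pics/w17.png

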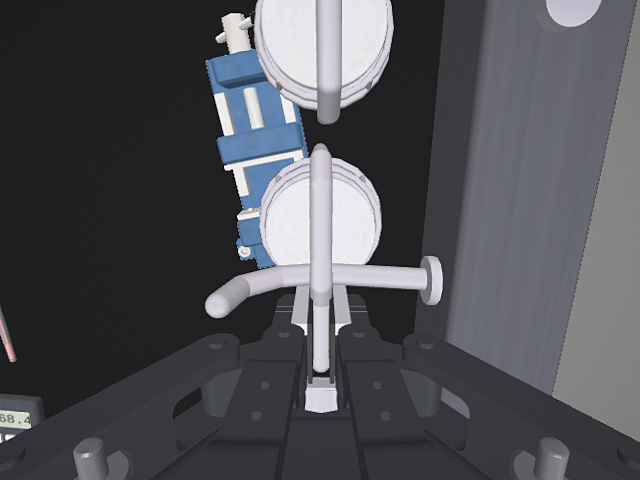

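```bash
python3 -m handwheel '0 0 0.2 0 0 0;0.1 0 0.3 0 0 0'
python3 -m handwheel '0 0 0 0 0 0;0 0 0 0 0 0;0 0 0 0 0 0;0 0 0 0 0 0' 0.28
python3 -m handwheel '0 0 -1 0 0 0;0 0 -3 0 0 0;0 0 -5 0 0 0;0 0 -8 0 0 0;0 0 -12 0 0 0;-3 -2 -16 0 0 0;-4 -4 -18 0 0 0;-4 -4 -18 0 0 0'
python3 - <<'E'
from h import *
go((.43,-.20,.22,106.5))
d=snap('wrist','w18')
d=snap('scene');crop(d,200,150,400,300,4,'s18')
d=snap('top');crop(d,170,150,490,340,2.5,'t18')
E
```

```text
time: 23.28
position: [0.6427, 0.0382, 0.1726]
tool_rot: [[-0.015, 1.0, 0.004], [1.0, 0.015, -0.0], [-0.0, 0.004, -1.0]]
force: [0.1, -0.4, 7.7]
grip_width: 0.067
time: 23.62
position: [0.6422, 0.0376, 0.1721]
tool_rot: [[-0.015, 1.0, 0.002], [1.0, 0.015, -0.001], [-0.001, 0.002, -1.0]]
force: [-0.1, -0.9, 0.8]
grip_width: 0.285
time: 24.28
position: [0.6023, -0.0085, 0.3618]
tool_rot: [[-0.007, 1.0, 0.016], [1.0, 0.007, -0.006], [-0.006, 0.016, -1.0]]
force: [1.7, -0.8, 2.8]
grip_width: 0.277
t 24.28 pos [ 0.6023 -0.0085  0.3618] yaw 90.4 F [ 1.7 -0.8  2.8] g 0.277
(0.43, -0.2, 0.22, 106.5) row: [-18.95 -17.58  14.02] [ 0.015  0.008 -0.281]
```

View pics/s18.png

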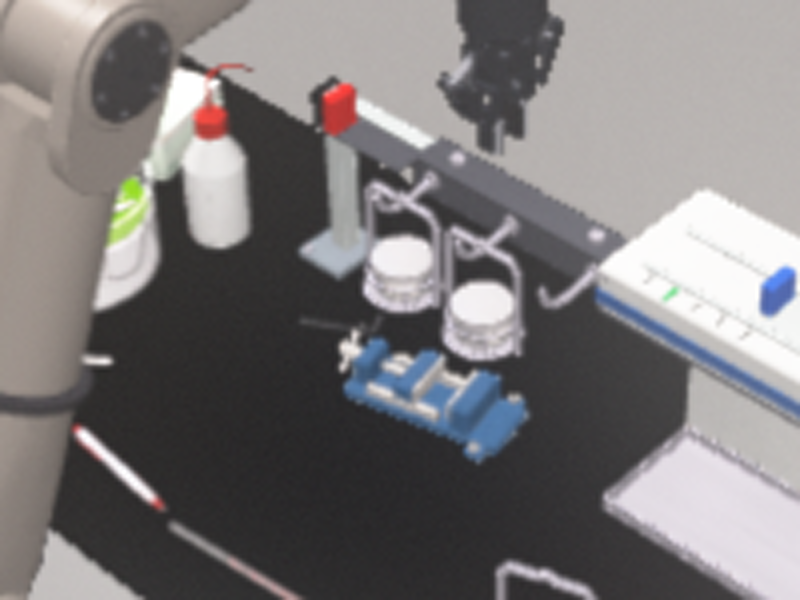

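View pics/t18.png

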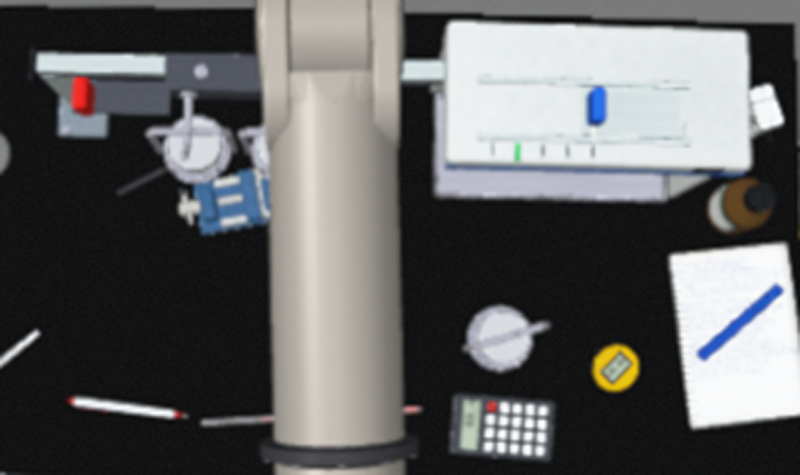

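```bash
python3 -m handwheel '-2 -4 0 0 0 -0.05;-5 -7 0 0 0 -0.1;-8 -9.5 0 0 0 -0.2;-11 -12 0 0 0 -0.281;-14 -14.5 0 0 0 -0.281;-17 -17 1 0 0 -0.281;-19.5 -17.2 4 0 0 -0.281;-20.7 -17.3 8 0 0 -0.281' 0.6
python3 -m handwheel '0 0 2 0 0 0;0 0 5 0 0 0;0 0 5.6 0 0 0;0 0 5.6 0 0 0;0 0 5.6 0 0 0'
python3 - <<'E'
from h import *
snap('wrist');
snap('wrist','w19');go((.4354,-.2182,.09,106.5))
E
```

```text
time: 25.1
position: [0.4324, -0.2169, 0.2732]
tool_rot: [[-0.286, 0.958, 0.008], [0.958, 0.286, -0.005], [-0.007, 0.007, -1.0]]
force: [1.7, 0.2, 0.7]
grip_width: 0.6
time: 25.52
position: [0.4334, -0.2163, 0.2171]
tool_rot: [[-0.287, 0.958, 0.008], [0.958, 0.287, -0.004], [-0.006, 0.006, -1.0]]
force: [0.1, -0.2, 0.2]
grip_width: 0.597
t 25.62 pos [ 0.4344 -0.217   0.2188] yaw 106.68 F [-1.1  0.5  0.8] g 0.6
(0.4354, -0.2182, 0.09, 106.5) row: [-0.02 -0.06 12.88] [0.009 0.009 0.003]
```

View pics/w19.png

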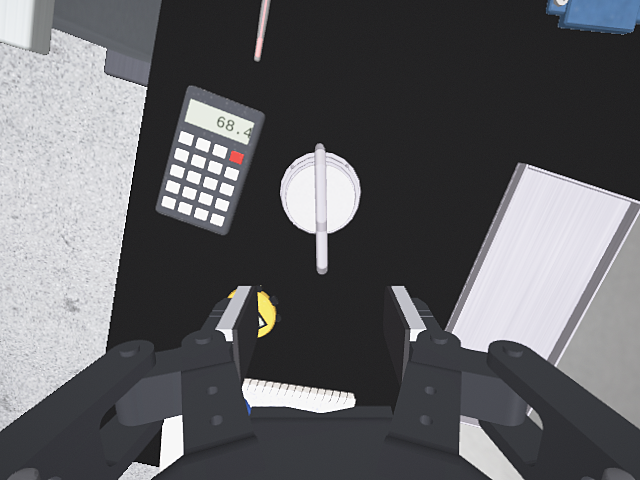

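```bash
python3 -m handwheel '0.1 0.1 4 0 0 0;0.1 0.1 8 0 0 0;0.1 0.1 11 0 0 0;0.1 0.1 12.6 0.009 0.009 0;0.1 0.1 12.6 0.009 0.009 0'
python3 -m handwheel '0 0 0 0 0 0;0 0 0 0 0 0;0 0 0 0 0 0;0 0 0 0 0 0;0 0 0 0 0 0;0 0 0 0 0 0' 0 60
python3 - <<'E'
from h import *
d=snap('wrist','w20')
go((.56,-.063,.219,91))
E
```

```text
time: 26.03
position: [0.4351, -0.2156, 0.0906]
tool_rot: [[-0.288, 0.958, -0.005], [0.958, 0.288, 0.002], [0.003, -0.004, -1.0]]
force: [-0.1, 1.0, 0.4]
grip_width: 0.602
time: 26.53
position: [0.436, -0.2164, 0.0924]
tool_rot: [[-0.288, 0.958, -0.002], [0.958, 0.288, 0.0], [0.001, -0.002, -1.0]]
force: [-1.3, 0.3, 6.3]
grip_width: 0.07
t 26.58 pos [ 0.436  -0.2164  0.0924] yaw 106.71 F [-1.9 -0.4  6.5] g 0.07
(0.56, -0.063, 0.219, 91) row: [ 11.15  16.26 -12.68] [-0.002 -0.001  0.274]
```

View pics/w20.png

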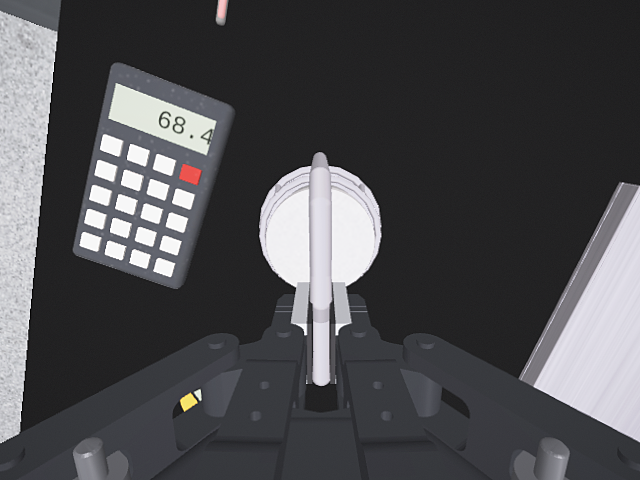

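```bash
python3 -m handwheel '0 0 -3 0 0 0;0 0 -6 0 0 0;0 0 -9 0 0 0.06;0 0 -12 0 0 0.12; 2 2.5 -12.7 0 0 0.2;4 5.5 -12.7 0 0 0.274;6 8.5 -12.7 0 0 0.274;8 11.5 -12.7 0 0 0.274'
python3 -m handwheel '0.5 0.5 0 0 0 0;1 1 0 0 0 0'
python3 - <<'E'
from h import *
go((.56,-.06,.219,91))
E
```

```text
time: 27.25
position: [0.5241, -0.1056, 0.2198]
tool_rot: [[-0.016, 1.0, -0.001], [1.0, 0.016, 0.001], [0.001, -0.001, -1.0]]
force: [0.4, -0.6, -2.6]
grip_width: 0.067
time: 27.42
position: [0.5348, -0.0919, 0.2194]
tool_rot: [[-0.022, 1.0, -0.002], [1.0, 0.022, 0.002], [0.002, -0.002, -1.0]]
force: [0.1, -0.1, -2.8]
grip_width: 0.067
t 27.42 pos [ 0.5348 -0.0919  0.2194] yaw 91.27 F [ 0.1 -0.1 -2.8] g 0.067
(0.56, -0.06, 0.219, 91) row: [3.13 2.59 0.04] [-0.002 -0.002  0.005]
```

```bash
python3 -m handwheel '1 0.6 0 0 0 0;2 1.4 0 0 0 0;2.8 2.2 0 0 0 0;3.1 2.6 -0.2 0 0 0.005;3.1 2.6 -0.2 0 0 0.005;3.1 2.6 -0.2 0 0 0.005'
python3 - <<'E'
from h import *
snap('wrist');snap('wrist','w21');go((.643,-.0587,.221,91))
E
```

```text
time: 27.92
position: [0.5602, -0.0609, 0.2215]
tool_rot: [[-0.017, 1.0, -0.002], [1.0, 0.017, 0.001], [0.001, -0.002, -1.0]]
force: [-0.1, 0.0, -1.3]
grip_width: 0.067
t 28.02 pos [ 0.5597 -0.0616  0.2214] yaw 90.88 F [-0.1 -0.9 -2.9] g 0.073
(0.643, -0.0587, 0.221, 91) row: [0.16 8.33 0.02] [-0.002 -0.001 -0.002]
```

View pics/w21.png

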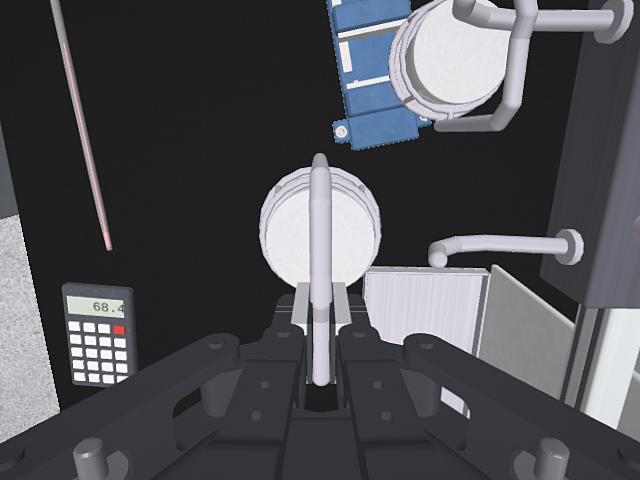

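```bash
python3 -m handwheel '0.1 1.5 -0.1 0 0 0;0.25 3 -0.1 0 0 0;0.25 4.5 -0.1 0 0 0;0.25 6 -0.1 0 0 0;0.25 7 -0.1 0 0 0;0.25 7.9 -0.1 0 0 0;0.25 8.3 -0.1 0 0 0;0.25 8.3 -0.1 0 0 0'
python3 -m handwheel '0 0 1 0 0 0;0 0 2 0 0 0;0 0 3 0 0 0;0 0 4 0 0 0;0 0 4.5 0 0 0;0 0 4.8 0 0 0;0 0 4.8 0 0 0'
python3 - <<'E'
from h import *
d=snap('wrist','w22')
go((.641,-.0587,.173,91))
E
```

```text
time: 28.68
position: [0.6429, -0.0586, 0.2218]
tool_rot: [[-0.014, 1.0, -0.003], [1.0, 0.014, 0.001], [0.001, -0.003, -1.0]]
force: [-0.3, -0.4, -1.8]
grip_width: 0.071
time: 29.27
position: [0.6419, -0.0596, 0.1748]
tool_rot: [[-0.013, 1.0, -0.004], [1.0, 0.013, -0.0], [-0.0, -0.004, -1.0]]
force: [-3.3, -1.6, 2.9]
grip_width: 0.068
t 29.32 pos [ 0.6419 -0.0596  0.1748] yaw 90.76 F [-3.3 -1.5  4.4] g 0.066
(0.641, -0.0587, 0.173, 91) row: [ 0.09 -0.09  0.18] [-0.003  0.    -0.004]
```

View pics/w22.png

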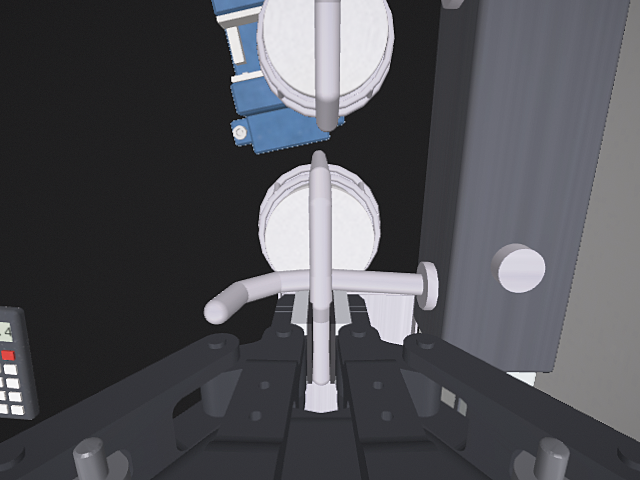

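```bash
python3 -m handwheel '-0.15 0 0 0 0 0;-0.15 0 0.1 0 0 0;-0.15 0 0.1 0 0 0'
python3 - <<'E'
from h import *
d=snap('scene');crop(d,250,150,400,262,5,'s22')
go((.641,-.0587,.173,91))
E
```

```text
time: 29.57
position: [0.6421, -0.0599, 0.1749]
tool_rot: [[-0.014, 1.0, -0.003], [1.0, 0.014, 0.001], [0.001, -0.003, -1.0]]
force: [-3.1, 0.9, 5.7]
grip_width: 0.068
t 29.62 pos [ 0.6421 -0.0599  0.1749] yaw 90.82 F [-2.8  0.4  4.9] g 0.068
(0.641, -0.0587, 0.173, 91) row: [ 0.12 -0.11  0.19] [-0.003 -0.001 -0.003]
```

View pics/s22.png

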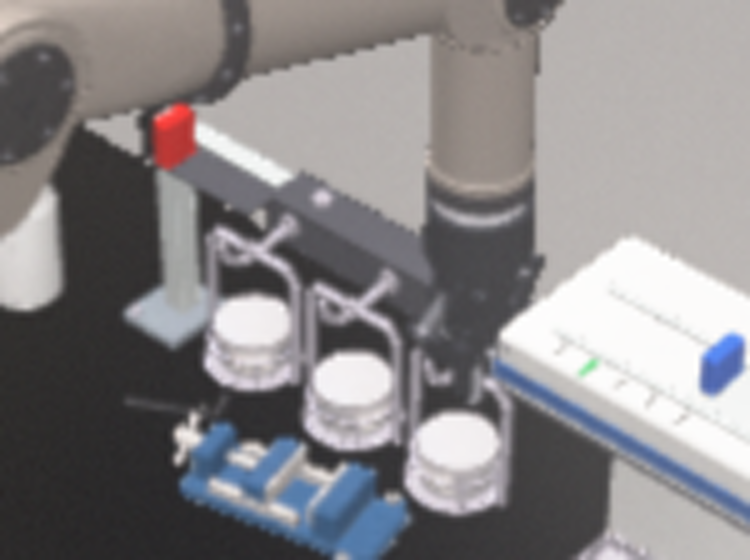

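```bash
python3 -m handwheel '0.2 -0.2 0 0 0 0;0.4 -0.3 0 0 0 0;0.5 -0.3 0.1 0 0 0;0.5 -0.3 0.1 0 0 0'
python3 - <<'E'
from h import *
go((.641,-.0587,.173,91))
E
```

```text
time: 29.95
position: [0.6415, -0.0596, 0.1752]
tool_rot: [[-0.011, 1.0, 0.004], [1.0, 0.011, -0.005], [-0.005, 0.004, -1.0]]
force: [2.8, -5.4, 1.2]
grip_width: 0.069
t 29.95 pos [ 0.6415 -0.0596  0.1752] yaw 90.63 F [ 2.8 -5.4  1.2] g 0.069
(0.641, -0.0587, 0.173, 91) row: [ 0.09 -0.05  0.22] [ 0.004  0.005 -0.007]
```

```bash
python3 -m handwheel '-0.15 0.1 0 0 0 0;-0.2 0.1 0.1 0 0 0;-0.2 0.1 0.1 0 0 0'
python3 -m handwheel '0 0 0 0 0 0;0 0 0 0 0 0;0 0 0 0 0 0;0 0 0 0 0 0' 0.28
python3 - <<'E'
from h import *
d=snap('wrist','w23')
E
```

```text
time: 30.2
position: [0.6436, -0.0611, 0.1753]
tool_rot: [[-0.011, 1.0, 0.007], [1.0, 0.011, -0.005], [-0.005, 0.007, -1.0]]
force: [-0.1, -0.3, 4.2]
grip_width: 0.073
time: 30.53
position: [0.6433, -0.0607, 0.1747]
tool_rot: [[-0.012, 1.0, 0.006], [1.0, 0.012, -0.004], [-0.004, 0.006, -1.0]]
force: [-0.0, -1.0, -0.3]
grip_width: 0.283
```

View pics/w23.png

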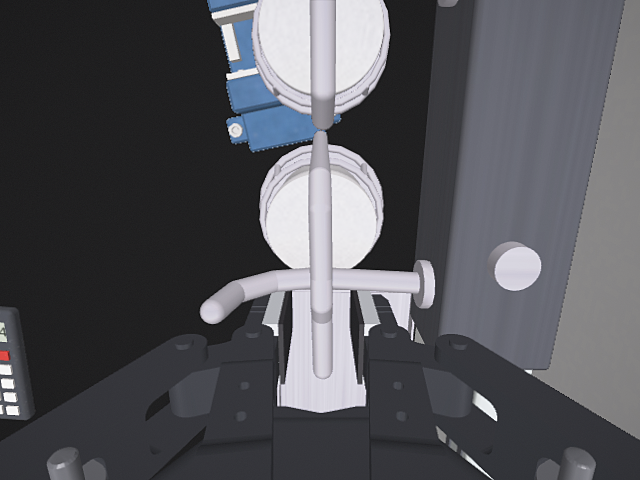

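```bash
python3 -m handwheel '0 0 0 0 0 0;0 0 0 0 0 0;0 0 0 0 0 0;0 0 0 0 0 0;0 0 0 0 0 0' 0 60
python3 -m handwheel '0 0 -0.4 0 0 0;0 0 -0.9 0 0 0;0.2 0 -1 0 0 0;0.45 0 -1 0 0 0;0.45 0 -1 0 0 0;0.45 0 -1 0 0 0'
python3 - <<'E'
from h import *
d=snap('wrist','w24')
go((.641,-.0587,.173,91))
E
```

```text
time: 31.0
position: [0.6433, -0.0605, 0.1745]
tool_rot: [[-0.012, 1.0, 0.006], [1.0, 0.012, -0.004], [-0.004, 0.006, -1.0]]
force: [0.4, 0.3, -1.5]
grip_width: 0.072
time: 31.5
position: [0.6434, -0.0586, 0.1853]
tool_rot: [[-0.01, 1.0, 0.007], [1.0, 0.01, -0.008], [-0.008, 0.007, -1.0]]
force: [1.4, -6.0, 0.6]
grip_width: 0.065
t 31.55 pos [ 0.6434 -0.0586  0.1852] yaw 90.56 F [-0.3 -4.9  1. ] g 0.071
(0.641, -0.0587, 0.173, 91) row: [ 0.   -0.25  1.22] [ 0.007  0.008 -0.008]
```

View pics/w24.png

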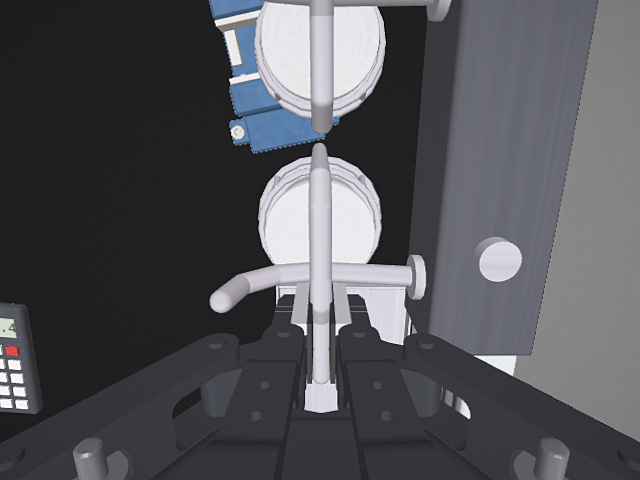

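```bash
python3 -m handwheel '-0.2 0 0 0 0 0;-0.2 0 0.5 0 0 0;-0.2 0 1 0 0 0;-0.2 0 1.1 0 0 0'
python3 -m handwheel '0 0 0 0 0 0;0 0 0 0 0 0;0 0 0 0 0 0;-0.2 0 0 0 0 0;-0.45 0 0 0 0 0;-0.5 0 0 0 0 0;-0.5 0 0 0 0 0' 0.28
python3 - <<'E'
from h import *
d=snap('wrist','w25')
go((.643,-.065,.173,91))
E
```

```text
time: 31.88
position: [0.6436, -0.0598, 0.1741]
tool_rot: [[-0.01, 1.0, 0.008], [1.0, 0.011, -0.006], [-0.006, 0.007, -1.0]]
force: [-0.6, -0.6, 2.3]
grip_width: 0.072
time: 32.47
position: [0.6441, -0.0643, 0.1744]
tool_rot: [[-0.011, 1.0, 0.009], [1.0, 0.011, -0.005], [-0.006, 0.009, -1.0]]
force: [0.1, -0.7, -0.1]
grip_width: 0.28
t 32.52 pos [ 0.644  -0.0642  0.1743] yaw 90.62 F [0.2 0.9 0.7] g 0.28
(0.643, -0.065, 0.173, 91) row: [-0.08 -0.1   0.13] [ 0.008  0.006 -0.007]
```

View pics/w25.png

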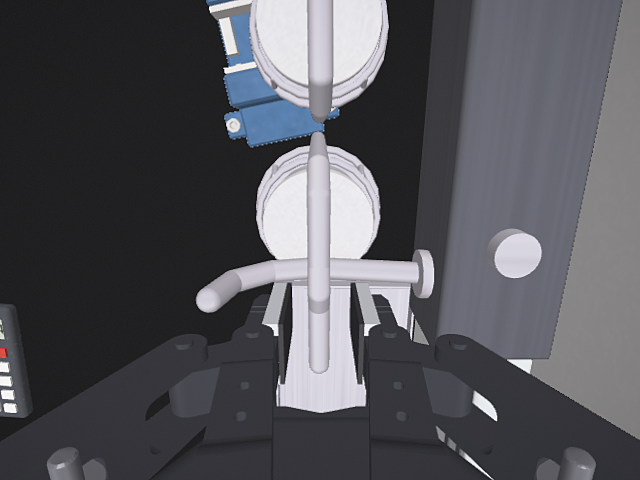

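```bash
python3 -m handwheel '0 0 0 0 0 0;0 0 0 0 0 0;0 0 0 0 0 0;0 0 0 0 0 0;0 0 0 0 0 0' 0 60
python3 -m handwheel '0 0 -0.4 0 0 0;0 0 -0.8 0 0 0;0.2 0 -0.8 0 0 0;0.45 0 -0.8 0 0 0;0.45 0 -0.8 0 0 0;0.45 0 -0.8 0 0 0'
python3 -m handwheel '0 0 0.4 0 0 0;0 0 0.8 0 0 0;0 0 0.9 0 0 0;0 0 1 0 0 0'
python3 - <<'E'
from h import *
d=snap('wrist','w26')
go((.643,-.065,.173,91))
E
```

```text
time: 32.93
position: [0.6441, -0.0634, 0.1744]
tool_rot: [[-0.012, 1.0, 0.008], [1.0, 0.012, -0.004], [-0.005, 0.008, -1.0]]
force: [-0.2, 1.8, 0.5]
grip_width: 0.067
time: 33.43
position: [0.6441, -0.0598, 0.1825]
tool_rot: [[-0.011, 1.0, 0.009], [1.0, 0.011, -0.006], [-0.006, 0.009, -1.0]]
force: [-0.3, -2.2, -1.0]
grip_width: 0.066
time: 33.77
position: [0.6438, -0.0599, 0.1726]
tool_rot: [[-0.011, 1.0, 0.008], [1.0, 0.011, -0.006], [-0.006, 0.008, -1.0]]
force: [-2.0, -1.0, 3.8]
grip_width: 0.067
t 33.82 pos [ 0.6439 -0.0599  0.1727] yaw 90.62 F [-0.7 -1.   1.9] g 0.069
(0.643, -0.065, 0.173, 91) row: [-0.51 -0.09 -0.03] [ 0.008  0.006 -0.007]
```

View pics/w26.png

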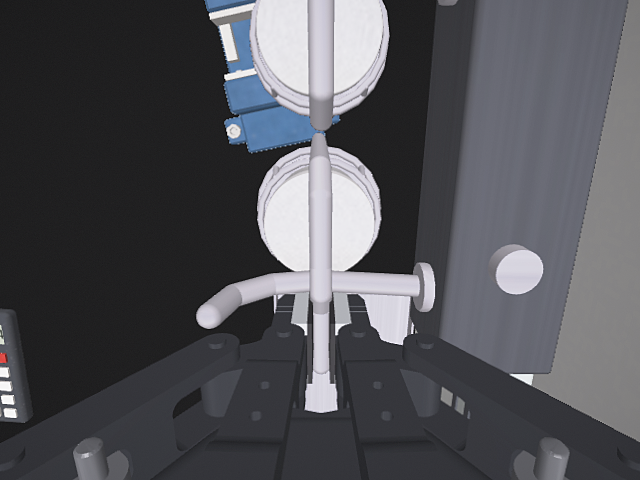

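```bash
python3 -m handwheel '0 0 0 0 0 0;0 0 0 0 0 0;0 0 0 0 0 0;0 0 0 0 0 0' 0.28
python3 - <<'E'
from h import *
d=snap('wrist','w27')
go((.643,-.065,.173,91))
E
```

```text
time: 34.15
position: [0.6437, -0.0601, 0.1726]
tool_rot: [[-0.011, 1.0, 0.008], [1.0, 0.011, -0.006], [-0.006, 0.008, -1.0]]
force: [-0.1, -2.2, -0.5]
grip_width: 0.281
t 34.2 pos [ 0.6437 -0.0601  0.1726] yaw 90.61 F [-1.  -1.3 -1.1] g 0.28
(0.643, -0.065, 0.173, 91) row: [-0.49 -0.08 -0.03] [ 0.008  0.006 -0.007]
```

View pics/w27.png

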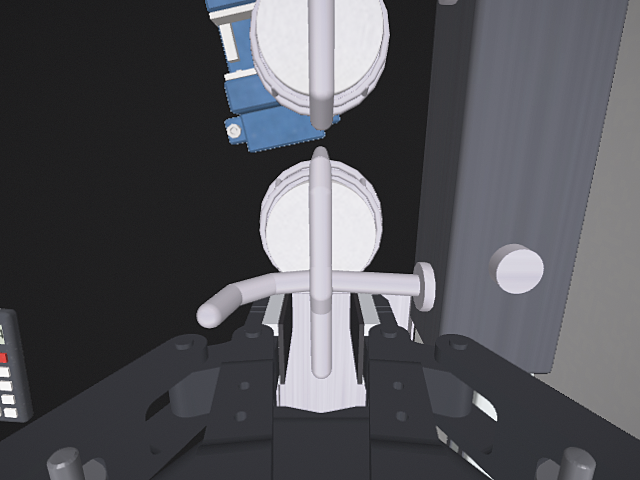

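```bash
python3 -m handwheel '-0.3 0 0 0 0 0;-0.3 0 -1 0 0 0;-0.3 0 -3 0 0 0;-0.3 0 -6 0 0 0;-0.3 0 -10 0 0 0;-0.3 -1 -14 0 0 0;1 -3 -18 0 0 0.1;2 -5 -20 0 0 0.2'
python3 -m handwheel '1 -2 -1 0 0 0.12;3 -5 -1 0 0 0.24;5 -8 -1 0 0 0.36;7 -10 0 0 0 0.48;9 -10 0 0 0 0.6;11 -10 0 0 0 0.72;13 -10 0 0 0 0.84;15 -9 0 0 0 0.96'
python3 - <<'E'
from h import *
go((.668,.26,.34,0))
d=snap('scene');crop(d,230,150,400,278,4.7,'s28')
d=snap('top');crop(d,170,150,490,340,2.5,'t28')
E
```

```text
time: 34.87
position: [0.5932, -0.0392, 0.3769]
tool_rot: [[0.194, 0.981, 0.016], [0.981, -0.194, -0.005], [-0.002, 0.016, -1.0]]
force: [1.1, 0.7, 0.6]
grip_width: 0.284
time: 35.53
position: [0.5328, 0.128, 0.3773]
tool_rot: [[0.916, 0.401, 0.018], [0.401, -0.916, -0.003], [0.015, 0.01, -1.0]]
force: [0.3, -0.5, 0.0]
grip_width: 0.279
t 35.53 pos [0.5328 0.128  0.3773] yaw 23.67 F [ 0.3 -0.5  0. ] g 0.279
(0.668, 0.26, 0.34, 0) row: [17.63 -6.7   3.93] [ 0.006 -0.017  0.413]
```

View pics/s28.png

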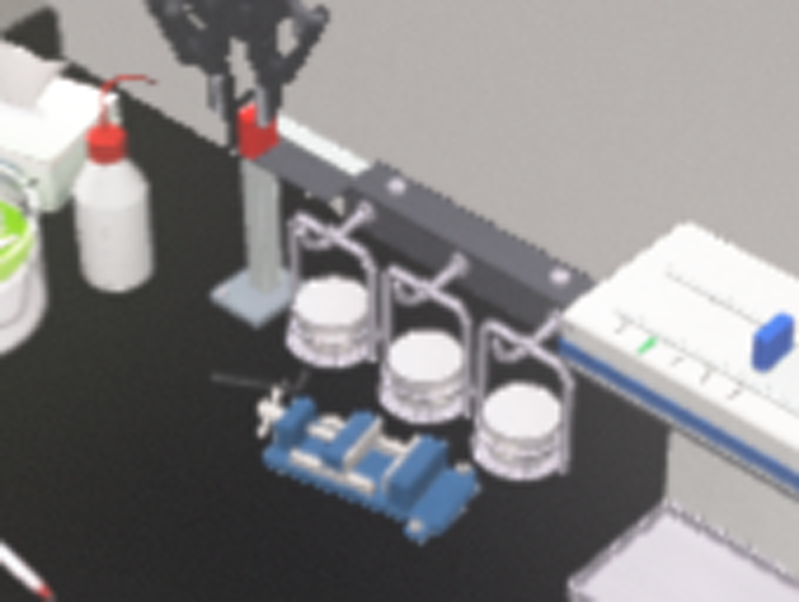

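View pics/t28.png

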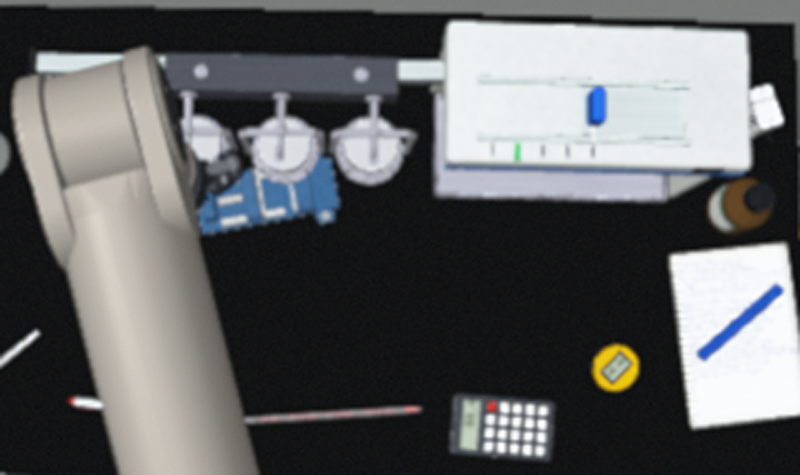

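```bash
python3 -m handwheel '2 -1.5 0 0 0 0.1;5 -3 0 0 0 0.2;8 -4.5 0 0 0 0.3;11 -6 0 0 0 0.413;14 -6.6 0 0 0 0.413;16.5 -6.7 0 0 0 0.413;17.6 -6.7 2 0 -0.017 0.413;17.6 -6.7 4 0 -0.017 0.413' 0.5
python3 -m handwheel '0 0 0 0 0 0;0 0 0 0 0 0'
python3 - <<'E'
from h import *
snap('wrist');snap('wrist','w29');go((.668,.26,.2245,0))
E
```

```text
time: 36.3
position: [0.6715, 0.265, 0.3341]
tool_rot: [[1.0, 0.011, 0.001], [0.011, -1.0, -0.005], [0.001, 0.005, -1.0]]
force: [-0.2, 0.0, -1.3]
grip_width: 0.497
time: 36.47
position: [0.671, 0.2643, 0.3318]
tool_rot: [[1.0, 0.011, -0.003], [0.011, -1.0, -0.007], [-0.004, 0.007, -1.0]]
force: [-0.4, -0.7, 0.4]
grip_width: 0.5
t 36.57 pos [0.6719 0.2648 0.3372] yaw 0.63 F [0.2 0.3 0.5] g 0.503
(0.668, 0.26, 0.2245, 0) row: [-0.46  0.44 11.26] [ 0.003 -0.005  0.011]
```

View pics/w29.png

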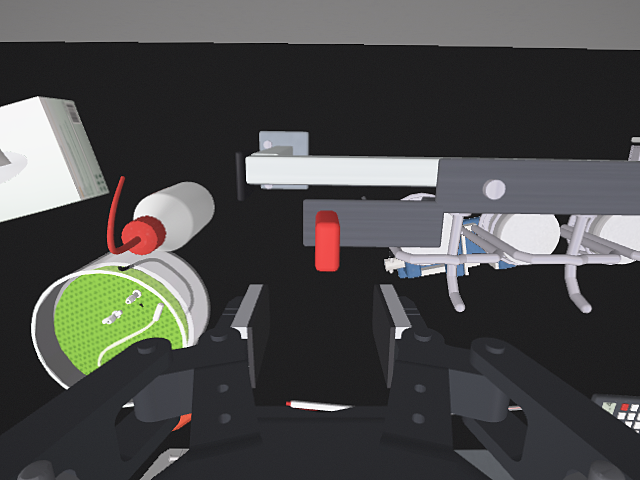

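```bash
python3 -m handwheel '-0.4 0.4 4 0 0 0.01;-0.4 0.4 8 0 0 0.01;-0.4 0.4 10.5 0 0 0.01;-0.4 0.4 11.2 0 0 0.01;-0.4 0.4 11.2 0 0 0.01'
python3 -m handwheel '0 0 0 0 0 0;0 0 0 0 0 0;0 0 0 0 0 0;0 0 0 0 0 0;0 0 0 0 0 0' 0 30
python3 - <<'E'
from h import *
go((.668,-.04,.2245,0))
E
```

```text
time: 36.98
position: [0.6682, 0.2602, 0.2258]
tool_rot: [[1.0, 0.001, 0.005], [0.001, -1.0, -0.003], [0.005, 0.003, -1.0]]
force: [-0.2, 0.5, 1.0]
grip_width: 0.497
time: 37.4
position: [0.6702, 0.2598, 0.2305]
tool_rot: [[1.0, 0.0, 0.012], [0.0, -1.0, -0.002], [0.012, 0.002, -1.0]]
force: [-1.2, -2.0, 7.5]
grip_width: 0.182
t 37.4 pos [0.6702 0.2598 0.2305] yaw 0.0 F [-1.2 -2.   7.5] g 0.182
(0.668, -0.04, 0.2245, 0) row: [-0.22 29.98  0.65] [ 0.002 -0.012  0.   ]
```

```bash
python3 -m handwheel '0 0.1 0 0 0 0;0 0.3 0 0 0 0;0 0.6 0 0 0 0;0 1 0 0 0 0;0 1.5 0 0 0 0;0 2 0 0 0 0;0 2.5 0 0 0 0;0 3 0 0 0 0'
python3 -m handwheel '0 0.6 0 0 0 0;0 1.1 0 0 0 0;0 1.6 0 0 0 0;0 2.1 0 0 0 0;0 2.6 0 0 0 0;0 3.1 0 0 0 0;0 3.6 0 0 0 0;0 4.1 0 0 0 0'
python3 - <<'E'
from h import *
d=snap('scene');crop(d,230,150,400,278,4.7,'s30')
go((.668,-.04,.2245,0))
E
```

```text
time: 38.07
position: [0.6701, 0.229, 0.2306]
tool_rot: [[1.0, -0.0, 0.012], [-0.0, -1.0, -0.002], [0.012, 0.002, -1.0]]
force: [0.8, 1.9, -2.6]
grip_width: 0.179
time: 38.73
position: [0.67, 0.1876, 0.2306]
tool_rot: [[1.0, -0.0, 0.012], [-0.0, -1.0, -0.002], [0.012, 0.002, -1.0]]
force: [-0.4, 2.2, -4.2]
grip_width: 0.18
t 38.78 pos [0.67   0.1856 0.2306] yaw -0.11 F [ 0.4 -0.4 -2.7] g 0.176
(0.668, -0.04, 0.2245, 0) row: [-0.16 22.56  0.69] [ 0.004 -0.011 -0.002]
```

View pics/s30.png

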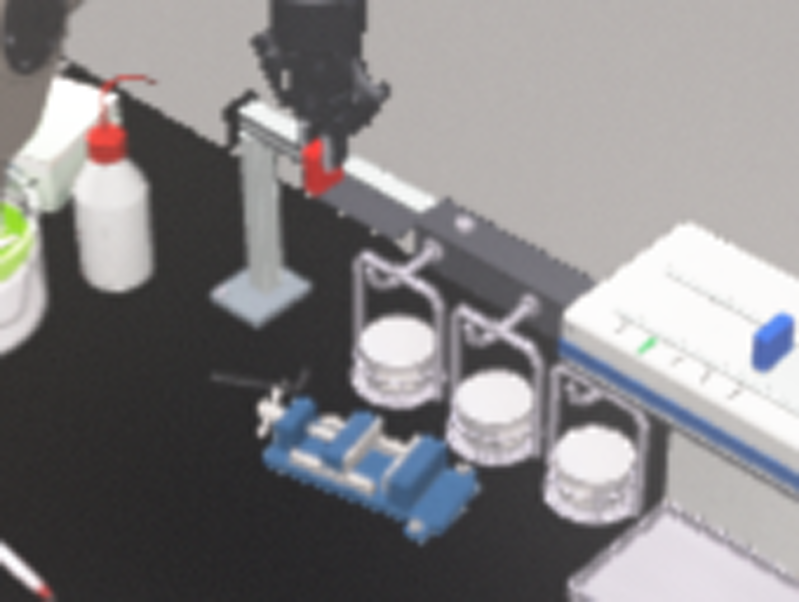

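```bash
python3 -m handwheel '0 0.2 0 0 0 0;0 0.6 0 0 0 0;0 1.1 0 0 0 0;0 1.6 0 0 0 0;0 2.1 0 0 0 0;0 2.6 0 0 0 0;0 3.1 0 0 0 0;0 3.6 0 0 0 0'
python3 -m handwheel '0 0.6 0 0 0 0;0 1.1 0 0 0 0;0 1.6 0 0 0 0;0 2.1 0 0 0 0;0 2.6 0 0 0 0;0 3.1 0 0 0 0;0 3.6 0 0 0 0;0 4.1 0 0 0 0'
python3 -m handwheel '0 0.6 0 0 0 0;0 1.1 0 0 0 0;0 1.6 0 0 0 0;0 2.1 0 0 0 0;0 2.6 0 0 0 0;0 3.1 0 0 0 0;0 3.6 0 0 0 0;0 4.1 0 0 0 0'
python3 -m handwheel '0 0.6 0 0 0 0;0 1.1 0 0 0 0;0 1.6 0 0 0 0;0 2.1 0 0 0 0;0 2.6 0 0 0 0;0 3.1 0 0 0 0;0 3.6 0 0 0 0;0 4.1 0 0 0 0'
python3 - <<'E'
from h import *
d=snap('scene');crop(d,280,150,450,278,4.7,'s31')
go((.668,-.04,.2245,0))
E
```

```text
time: 39.45
position: [0.6699, 0.1488, 0.2306]
tool_rot: [[1.0, -0.002, 0.011], [-0.002, -1.0, -0.004], [0.011, 0.004, -1.0]]
force: [1.3, 2.7, -4.7]
grip_width: 0.18
time: 40.12
position: [0.6698, 0.1073, 0.2306]
tool_rot: [[1.0, -0.002, 0.011], [-0.002, -1.0, -0.004], [0.011, 0.004, -1.0]]
force: [2.6, 3.9, -5.9]
grip_width: 0.177
time: 40.78
position: [0.6697, 0.066, 0.2306]
tool_rot: [[1.0, -0.002, 0.011], [-0.002, -1.0, -0.004], [0.011, 0.004, -1.0]]
force: [1.9, 2.8, -6.3]
grip_width: 0.181
time: 41.45
position: [0.6696, 0.0247, 0.2306]
tool_rot: [[1.0, -0.002, 0.01], [-0.002, -1.0, -0.004], [0.01, 0.004, -1.0]]
force: [2.8, 2.7, -6.3]
grip_width: 0.183
t 41.5 pos [0.6696 0.0225 0.2306] yaw -0.22 F [ 3.1  1.5 -8.4] g 0.179
(0.668, -0.04, 0.2245, 0) row: [-0.14  6.25  0.65] [ 0.006 -0.01  -0.004]
```

View pics/s31.png

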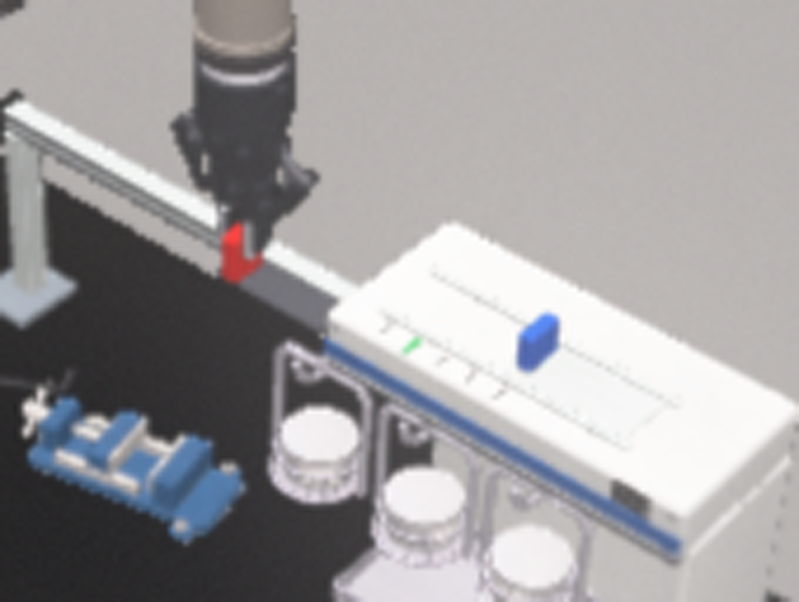

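```bash
python3 -m handwheel '0 0.3 0 0 0 0;0 0.8 0 0 0 0;0 1.3 0 0 0 0;0 1.8 0 0 0 0;0 2.3 0 0 0 0;0 2.8 0 0 0 0;0 3.3 0 0 0 0;0 3.8 0 0 0 0'
python3 -m handwheel '0 0.5 0 0 0 0;0 0.9 0 0 0 0;0 1.2 0 0 0 0;0 1.5 0 0 0 0;0 1.8 0 0 0 0;0 2 0 0 0 0;0 2.2 0 0 0 0;0 2.4 0 0 0 0'
python3 -m handwheel '0 0.2 0 0 0 0;0 0.4 0 0 0 0;0 0.5 0 0 0 0;0 0.5 0 0 0 0'
python3 -m handwheel '0 0.5 0 0 0 0;0 0.7 0 0 0 0;0 0.7 0 0 0 0'
```

```text
time: 42.17
position: [0.6695, -0.016, 0.2306]
tool_rot: [[1.0, -0.004, 0.01], [-0.004, -1.0, -0.006], [0.01, 0.006, -1.0]]
force: [3.0, 2.8, -8.3]
grip_width: 0.178
time: 42.83
position: [0.6695, -0.0399, 0.2306]
tool_rot: [[1.0, -0.004, 0.01], [-0.004, -1.0, -0.006], [0.01, 0.006, -1.0]]
force: [3.8, 2.4, -8.9]
grip_width: 0.18
time: 43.17
position: [0.6695, -0.04, 0.2306]
tool_rot: [[1.0, 0.0, 0.01], [0.0, -1.0, 0.001], [0.01, -0.001, -1.0]]
force: [4.0, 7.8, -7.4]
grip_width: 0.178
time: 43.42
position: [0.6694, -0.04, 0.2306]
tool_rot: [[1.0, 0.005, 0.009], [0.005, -1.0, 0.01], [0.009, -0.01, -1.0]]
force: [2.9, 11.0, -7.2]
grip_width: 0.179
```

```bash
python3 -m handwheel '0 0 0.3 0 0 0;0 0 0.3 0 0 0;0 0 0.3 0 0 0;0 0 0.3 0 0 0;0 0 -1 0 0 0;0 0 -4 0 0 0;0 0 -8 0 0 0;0 0 -12 0 0 0' 0.4
python3 -m handwheel '0 0 -3 0 0 0;0 0 -6 0 0 0;0 0 -6 0 0 0'
python3 - <<'E'
from h import *
np.set_printoptions(precision=4,suppress=True)
go((.648,-.26,.40,0))
d=snap('scene');crop(d,310,170,470,310,5,'s32')
e=snap('wrist','w32')
for b in blobs(mask(e,'red'),40): print(b,onz(e,*b[0],.249))
E
```

```text
time: 44.08
position: [0.6671, -0.0431, 0.3521]
tool_rot: [[1.0, 0.003, 0.008], [0.003, -1.0, 0.009], [0.008, -0.009, -1.0]]
force: [0.6, -0.6, 0.7]
grip_width: 0.398
time: 44.33
position: [0.6679, -0.0457, 0.4211]
tool_rot: [[1.0, 0.0, 0.023], [0.0, -1.0, 0.005], [0.023, -0.005, -1.0]]
force: [-0.3, -0.0, 1.1]
grip_width: 0.393
t 44.33 pos [ 0.6679 -0.0457  0.4211] yaw 0.01 F [-0.3 -0.   1.1] g 0.393
(0.648, -0.26, 0.4, 0) row: [-2.04 21.44  1.96] [-0.005 -0.023  0.   ]
([315.4, 215.2], [306, 193, 19, 45, 782]) [ 0.6724 -0.0404  0.249 ]
([27.4, 378.4], [8, 359, 43, 38, 652]) [0.5108 0.2404 0.249 ]
```

View pics/s32.png

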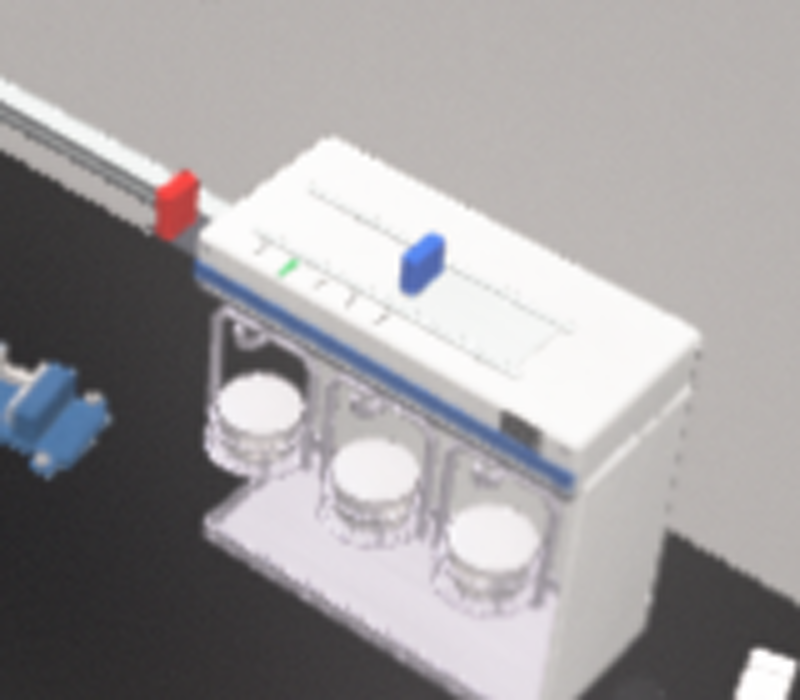

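```bash
python3 -m handwheel '-0.5 4 0 0 -0.02 0;-1 8 0 0 -0.02 0;-1.5 12 0 0 -0.02 0;-2 16 0.5 0 -0.02 0;-2 19 1 0 -0.02 0;-2 21 2 0 -0.02 0;-2 21.4 2 0 -0.02 0;-2 21.4 2 0 -0.02 0' 0.5 30
python3 -m handwheel '0 0 0 0 0 0;0 0 0 0 0 0;0 0 0 0 0 0'
python3 - <<'E'
from h import *
np.set_printoptions(precision=4,suppress=True)
snap('wrist');d=snap('wrist','w33');go((.648,-.26,.307,0))
for b in blobs(mask(d,'blue'),40): print(b,onz(d,*b[0],.3285))
for b in blobs(mask(d,'green'),20): print(b,onz(d,*b[0],.293))
E
```

```text
time: 45.1
position: [0.646, -0.2616, 0.3901]
tool_rot: [[1.0, -0.004, -0.013], [-0.004, -1.0, 0.007], [-0.013, -0.007, -1.0]]
force: [0.5, 1.0, -0.3]
grip_width: 0.501
time: 45.35
position: [0.6464, -0.2598, 0.3904]
tool_rot: [[1.0, -0.002, -0.013], [-0.002, -1.0, 0.008], [-0.013, -0.008, -1.0]]
force: [0.7, -0.6, 0.3]
grip_width: 0.5
t 45.45 pos [ 0.6464 -0.26    0.3908] yaw -0.1 F [-0.8 -0.4  0.3] g 0.503
(0.648, -0.26, 0.307, 0) row: [0.27 0.06 8.38] [-0.007  0.012 -0.002]
([321.7, 243.0], [311, 211, 23, 64, 1394]) [ 0.6548 -0.2603  0.3285]
([464.4, 319.5], [444, 307, 47, 29, 434]) [ 0.6063 -0.3465  0.3285]
([214.3, 291.8], [210, 280, 11, 25, 198]) [ 0.608  -0.1852  0.293 ]
```

```bash
python3 -m handwheel '0.3 0 4 0 0.012 0;0.3 0 7 0 0.012 0;0.3 0 8.3 0 0.012 0;0.3 0 8.3 0 0.012 0;0.3 0 8.3 0 0.012 0'
python3 -m handwheel '0 0 0 0 0 0;0 0 0 0 0 0;0 0 0 0 0 0;0 0 0 0 0 0;0 0 0 0 0 0;0 0 0 0 0 0' 0 25
python3 - <<'E'
from h import *
go((.648,-.185,.309,0))
E
```

```text
time: 45.87
position: [0.6484, -0.2585, 0.3079]
tool_rot: [[1.0, -0.001, -0.001], [-0.001, -1.0, 0.008], [-0.001, -0.008, -1.0]]
force: [-0.1, 0.1, 1.0]
grip_width: 0.499
time: 46.37
position: [0.6496, -0.2589, 0.3107]
tool_rot: [[1.0, -0.0, 0.005], [-0.0, -1.0, 0.006], [0.005, -0.006, -1.0]]
force: [0.5, 0.7, 5.4]
grip_width: 0.157
t 46.37 pos [ 0.6496 -0.2589  0.3107] yaw -0.03 F [0.5 0.7 5.4] g 0.157
(0.648, -0.185, 0.309, 0) row: [-0.16 -7.39  0.21] [-0.006 -0.005 -0.   ]
```

```bash
python3 -m handwheel '0 -0.8 0 0 0 0;0 -1.8 0 0 0 0;0 -3 0 0 0 0;0 -4.2 0 0 0 0;0 -5.4 0 0 0 0;0 -6.4 0 0 0 0;0 -7.1 0 0 0 0;0 -7.5 0 0 0 0'
python3 -m handwheel '0 0 0 0 0 0;0 0 0 0 0 0'
python3 - <<'E'
from h import *
np.set_printoptions(precision=4,suppress=True)
go((.6496,-.1841,.309,0))
d=snap('wrist','w34')
for b in blobs(mask(d,'green'),20): print(b,onz(d,*b[0],.293))
E
```

```text
time: 47.03
position: [0.6497, -0.1816, 0.3107]
tool_rot: [[1.0, 0.002, 0.004], [0.002, -1.0, 0.007], [0.004, -0.007, -1.0]]
force: [1.9, -1.5, -2.3]
grip_width: 0.162
time: 47.2
position: [0.6498, -0.1803, 0.3107]
tool_rot: [[1.0, 0.003, 0.004], [0.003, -1.0, 0.009], [0.004, -0.009, -1.0]]
force: [2.4, 1.1, -0.5]
grip_width: 0.151
t 47.2 pos [ 0.6498 -0.1803  0.3107] yaw 0.15 F [ 2.4  1.1 -0.5] g 0.151
(0.6496, -0.1841, 0.309, 0) row: [-0.02  0.38  0.17] [-0.009 -0.004  0.003]
([330.1, 373.2], [324, 360, 13, 26, 266]) [ 0.6053 -0.1853  0.293 ]
```

View pics/w34.png

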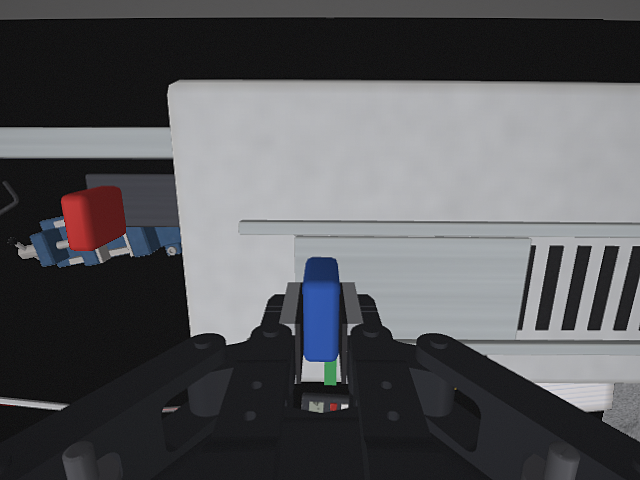

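```bash
python3 -m handwheel '0 0.2 0 0 0 0;0 0.4 0 0 0 0;0 0.4 0 0 0 0;0 0.4 0 0 0 0'
python3 -m handwheel '0 0 0 0 0 0;0 0 0 0 0 0'
python3 - <<'E'
from h import *
go((.6496,-.1843,.309,0))
E
```

```text
time: 47.58
position: [0.6498, -0.1848, 0.3108]
tool_rot: [[1.0, 0.002, 0.004], [0.002, -1.0, 0.009], [0.004, -0.009, -1.0]]
force: [1.6, 1.3, -0.9]
grip_width: 0.154
time: 47.75
position: [0.6498, -0.1849, 0.3108]
tool_rot: [[1.0, 0.002, 0.004], [0.002, -1.0, 0.009], [0.004, -0.009, -1.0]]
force: [0.6, 1.1, -0.6]
grip_width: 0.156
t 47.75 pos [ 0.6498 -0.1849  0.3108] yaw 0.1 F [ 0.6  1.1 -0.6] g 0.156
(0.6496, -0.1843, 0.309, 0) row: [-0.02 -0.05  0.18] [-0.009 -0.004  0.002]
```

```bash
python3 -m handwheel '0 0 0 0 0 0;0 0 0 0 0 0;0 0 0 0 0 0;0 0 -2 0 0 0;0 0 -5 0 0 0;0 0 -8 0 0 0;0 0 -8 0 0 0' 0.5
python3 -m handwheel '0 0 0 0 0 0;0 0 0 0 0 0'
python3 - <<'E'
from h import *
np.set_printoptions(precision=4,suppress=True)
snap('wrist');d=snap('wrist','w35');go((.6496,-.1849,.309,0))
for b in blobs(mask(d,'blue'),40): print(b,onz(d,*b[0],.3285))
for b in blobs(mask(d,'green'),20): print(b,onz(d,*b[0],.293))
E
```

```text
time: 48.33
position: [0.6507, -0.1865, 0.3981]
tool_rot: [[1.0, 0.002, 0.016], [0.002, -1.0, 0.005], [0.016, -0.005, -1.0]]
force: [0.0, 0.7, 1.7]
grip_width: 0.498
time: 48.5
position: [0.6508, -0.1869, 0.3995]
tool_rot: [[1.0, 0.001, 0.018], [0.001, -1.0, 0.004], [0.018, -0.004, -1.0]]
force: [-0.6, -0.0, 0.0]
grip_width: 0.501
t 48.6 pos [ 0.6504 -0.1866  0.3975] yaw 0.08 F [ 0.5 -0.2 -0.3] g 0.501
(0.6496, -0.1849, 0.309, 0) row: [-0.2  -0.12  8.85] [-0.005 -0.014  0.001]
([318.5, 248.8], [308, 218, 22, 62, 1321]) [ 0.6548 -0.1855  0.3285]
([514.8, 323.4], [488, 309, 57, 31, 520]) [ 0.6063 -0.3084  0.3285]
([318.5, 297.6], [315, 286, 9, 24, 192]) [ 0.6077 -0.185   0.293 ]
```

View pics/w35.png

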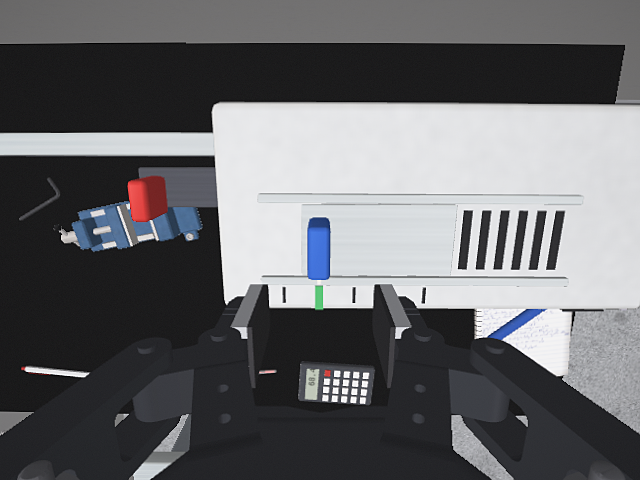

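```bash
python3 -m handwheel '-2 0 -3 0 0 0;-5 0 -5 0 0 0;-8 0 -5 0 0 0;-8 0 -5 0 0 0;-8 0 -5 0 0 0;-8 0 -5 0 0 0;-8 0 -5 0 0 0'
python3 - <<'E'
from h import *
d=snap('scene');crop(d,310,170,470,310,5,'s36')
snap('top','t36')
go((.6,-.18,.4,0))
E
```

```text
time: 49.18
position: [0.5706, -0.1866, 0.4453]
tool_rot: [[1.0, 0.003, 0.013], [0.003, -1.0, 0.006], [0.013, -0.006, -1.0]]
force: [0.1, -0.3, -0.3]
grip_width: 0.505
t 49.28 pos [ 0.5708 -0.1867  0.4453] yaw 0.14 F [-0.5 -0.5 -0.2] g 0.503
(0.6, -0.18, 0.4, 0) row: [ 2.86 -0.64  4.58] [-0.006 -0.013  0.002]
```

View pics/s36.png

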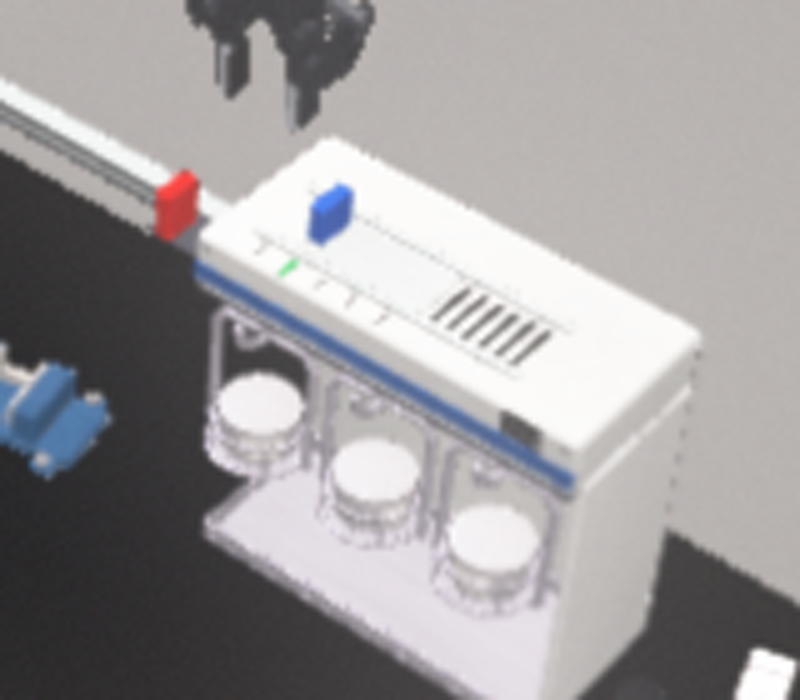

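All is in place: the carriers look the same as in the picture taken 5 s earlier, so they hang still. Handing in.

Run:
```python
from station import r
print(r.finish_job())
```

```text
the job is handed in; nothing more can be done
None
```

The job is done and handed in at about 49 s of robot time; the handover gave no verdict.

**What I did, in order:**
1. Shut the air gate until it met its right stop.
2. Drew the carriage out to its left stop.
3. Hung all three carriers that were on the worktop, one per hook and each by the middle of its bail.
4. Slid the loaded carriage home slowly.
5. Opened the gate to the green mark last.

**What the last checks showed:**
- **Carriage:** it stopped firmly at home, 0.300 m from its left stop. The three carriers looked the same in two pictures taken about 5 s apart, so they hang still.
- **Gate:** in the wrist camera the knob stands at y = -0.1855 and the green mark at -0.1850. Judged by the gripper position instead, the gate is open 0.074 to 0.075 m. It first went about 4 mm past the mark and I set it back.
- **Bottles:** neither bottle was touched. The gripper ended about 12 cm above the hood, touching nothing.

**What went wrong or disagreed:**
- The third carrier first sat beside the kink and hung tilted. I gripped it again 4 mm along, reseated it, and it levelled.
- The middle carrier was knocked about 3 cm aside before I reached it, so I measured its position again.
- The station's 2-degree turn did not show consistently (readings ran from about 0 to 2 degrees), so I used about 1 degree when hanging the carriers.

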